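# Fit the T-handle of the hand grinder and fold its hook away

### The arm

A 6-joint arm with a two-finger parallel gripper is mounted at the origin on the work surface. World frame = base frame: x ahead of the robot, y to its left, z up, the work surface at z = 0. Lengths are in mm, angles in rad, forces in N, time in s.
With the tool pointing down it reaches from about 275 to 750 mm from the base axis. Payload 10.2 kg.
Tool frame: the origin (TCP) lies at the very end of the fingers, on their centre line; the grasp point (between the pads) lies 19 mm behind it; z points along the fingers, y is the direction in which the jaws open and shut (so a half turn about z gives the same grasp; the last joint's range is limited). The gripper opens to 85 mm and grips with 20 to 120 N. Pads are 22 mm wide; open, the fingers measure 114 mm over their backs; the gripper's body (76 mm by 85 mm) begins 54 mm behind the grasp point. The pads swing forward as they close: fully open they stand 13 mm farther back than shut.
Start: joints at [1.111, 0.313, 1.498, -0, 1.331, -0.223], TCP at [123.174, 510.352, 204.894] pointing down, gripper open.
Joint ranges: [-2.94, 2.94], [-0.97, 2.17], [0.19, 2.56], [-1.23, 4.37], [0.02, 3.11], [-2.88, 2.88]. Speed limits (rad/s): [2.39, 2.39, 3.01, 3.14, 3.14, 3.14].

### API

Orientations are given as a unit quaternion [w, x, y, z].
In Python, from rig import sensors, imaging, ctrl gives the robot as it stands.
- The arm moves only by the shell command python3 -m creep 'ROWS' [FORCE]. ROWS is JSON, a list of rows, each an object with "grip": the finger opening in mm, from 0 to 85.4; "linear": the shift along the tool's x, y, z in mm, a list of three; "rot": the turn, a rotation vector about the tool's x, y, z in rad, a list of three. A call has 1 to 12 rows; each row shifts and turns the commanded pose from where the row before left it, along the tool's axes as they then stand; what a row does not reach is not made up. A row lasts 1/12 s, in which the tool goes at most 41.7 mm and 7.16 degrees, less where a joint would pass 70% of its speed; a pose out of reach is approached as far as the arm can. A call with a gripper value outside its range is refused whole. The fingers move at their own pace and stop on an object; FORCE is the grip in N (left out, the last holds). Time passes only in rows, so rows that do not move let the fingers close. It gives the time, the measured TCP pose, the force and the opening at its end, in the units of the state.
- sensors.sense(): the state, without advancing time (a new reading comes with each control period).
- imaging.capture(name): name is "scene" or "side" or "wrist"; returns (picture, depth): 480x640x3 uint8, red, green, blue; 480x640 float32, mm along the optical axis (not along the pixel's ray), 0 where there is no reading.
- imaging.camera_params(name): a dict with "intrinsics" (3x3 intrinsics, pixels), "R" (3x3) and "t" (3): a world point X has camera coordinates R X + t. Camera axes: x right, y down, z forward; pixel columns grow to the right and rows downward; lengths in mm; the calibration is good to about 2 mm. The wrist camera is an equidistant fisheye: a pixel r from the principal point sees the ray r / f radians off the axis. A picture is of the moment at which its call begins: read the wrist's pose just before it. camera_params takes no time and is no camera call; for the wrist camera it gives the pose at the moment of the call.
- ctrl.finish_job(): hands the job in, once; it reports no verdict.
The state is a dict: "time_s": time; "joints": joint angles; "dq": joint speeds; "tau": joint torques, N m; "eef_pos": TCP position; "ee_rot": TCP orientation; "force": force on the tool from outside, world axes, zero at the start; "wrist_torque": the same for the moment, N m; "grip_width": opening from 0.0 (shut) to 1.0 (fully open).
Only numpy, scipy, OpenCV 4.12 (cv2) and the standard library are available. Lean on these libraries where they do the work, as an engineer would, in place of code of your own. Each camera call takes 0.05 s, during which the arm holds its last target.

### The job

Take the grinder's T-handle off the fold-down hook and stand its cap in the top of the grinder, let go, then nudge the crossbar round until the lugs hidden under the cap find their slot and it drops fully home, level and flush with the rim. Also fold the emptied hook down flat against its tiled panel. Leave the crockery and tools around it where they are.

Things in the scene. Friction and masses are not known exactly. Their poses are not given: they have to be found in the camera images.
- grinder: Steel hand grinder fixed to the counter, 150 mm tall, 104 mm diameter, open at the top; aluminium catch cup below with a brass wire clip on its -x side. Origin at the centre of its foot on the counter, z up.
- grinder_top (a point): Centre of the grinder's mouth, level with its rim, 150 mm above its origin. The mouth is a round well of 95 mm inner diameter, wall 4.5 mm.
- driver_seat (a point): On the grinder's axis, 133 mm above its origin, at the top of the slippery black nylon driver in the well: two blocks with a straight slot across the axis between them, 43 mm wide, 11 mm deep. This point does not turn with it: the slot's direction differs every time and is not given. The driver turns about the axis with stiff friction, 0.08 Nm, no end stop.
- handle: Loose T-handle, about 0.4 kg, hanging on the hook at the start. Origin on its axis at the underside of its two lugs, z up along the stem, crossbar along its y. Lugs: 9 mm tall, 34 mm wide, reaching 39 mm from the axis along +x and -x. Above them a round cap, 9 to 26 mm above the origin, 91 mm diameter (85 mm in its lowest 5 mm); then a stem of 14 mm diameter.
- handle_bar (a point): Middle of the handle's dark wood crossbar, 58 mm above the handle's origin; axes as the handle's. The bar is 170 mm long (y), 14 mm wide (x) and 12 mm tall (z).
- handle_cap (a point): Centre of the cap's top, 26 mm above the handle's origin. With the lugs on the driver's blocks it stands 9 mm above the grinder's rim and the handle turns easily (0.02 to 0.04 Nm) while the driver stays still. With the lugs within about 6 degrees of the slot (either way round) it drops by its weight and is flush with the rim. Turned on from there, it takes the driver along, stiffer.
- upstand: Pale blue tiled panel fixed to the counter, 150 mm wide (y), 18 mm thick (x), 225 mm tall, with a foot behind it (+x side). Origin on the counter below the panel's middle. Its tiled face, on its -x side, carries the hook.
- hook (a joint): Angle of the orange fold-down hook: 0 = unfolded, level, straight out from the tiled face (start); 1.55 = folded down flat against the face. Friction hinge (about 0.55 Nm) that stays where it is left; the prongs are pushed down and then back towards the panel.
- hook_hinge (a point): Hinge axis of the hook (along the upstand's y), midway between the prongs, 19 mm in front of the panel's mid-plane, 200 mm above the counter. At the start the handle's crossbar lies across the prongs about 55 mm from here, the stem between the prongs, the cap below them.
- hook_tip (a point): Midway between the ends of the two prongs, 85 mm from the hinge. Prongs 12 mm wide, 8 mm thick, centre lines 32 mm to either side, ends turned up 6 mm above their top. The handle comes off by lifting it 10 to 15 mm (at 18 mm the cap meets the prongs from below) and drawing it about 90 mm straight away from the panel; only then can it go up.
- sugar_pot: Lidded white ceramic sugar pot, 92 mm diameter, 108 mm tall; bystander. Origin under its centre.
- cup_a: Blue espresso cup, 64 mm diameter, 58 mm tall; bystander. Origin under its centre.
- cup_b: White espresso cup, 64 mm diameter, 58 mm tall; bystander. Origin under its centre.
- spoon: Red plastic measuring spoon, 150 mm long, lying on the counter; bystander. Origin under its middle.
- jug: Steel jug with a handle, 80 mm diameter, 90 mm tall; bystander. Origin under its centre.
- tamper: Aluminium tamper, 58 mm diameter, 82 mm tall; bystander. Origin under its centre.
Mind the look-alikes: they are no part of the job. Leave any green look-alike of the handle alone.

How it is judged:
By the outcome, as a careful person would: the job done as asked, in the order asked, and still so for the second after the job is handed in, with the robot touching nothing.
It also fails if it takes over 72 s, if anything falls off the work surface, if the arm or the gripper's body presses on something with over 40 N, if the wrist force passes 120 N, or if a joint passes its speed limit or range.

## Working session

There is one attempt and no reset: what is moved stays moved. The work goes in short steps, Python scripts to look and compute and a shell command to move; the robot and the scene stay as the last step left them, time stands still between calls to the robot, and variables do not carry over. Pictures are saved under pics/ and viewed, and the job is handed in when it is done.

```bash
ls; mkdir -p pics; python3 - <<'E'
from rig import sensors, imaging
import cv2, numpy as np
s=sensors.sense(); print(s)
for n in ["scene","side","wrist"]:
    p,d=imaging.capture(n); cv2.imwrite(f"pics/{n}0.png",p[:,:,::-1]); np.save(f"pics/{n}0.npy",d)
    c=imaging.camera_params(n); print(n,{k:np.round(v,3).tolist() for k,v in c.items()})
E
```

```text
pics
{'time_s': 0.0, 'joints': array([ 1.11058296e+00,  3.13419053e-01,  1.49842517e+00,  3.97914267e-05,
        1.33099332e+00, -2.23395027e-01]), 'dq': array([-2.16555622e-06,  1.23129983e-03,  6.74453892e-04,  8.71199995e-04,
       -1.17050676e-03, -2.56224716e-04]), 'tau': array([-4.47696439e-04, -4.12276089e+01, -2.59737790e+01, -2.00140544e-04,
        4.25342252e-03, -5.44452504e-06]), 'eef_pos': array([123.04105649, 510.08880237, 204.35541367]), 'ee_rot': array([-2.26841575e-04,  1.18137349e-01,  9.92997069e-01, -5.79961044e-04]), 'force': array([-0.4797424 ,  0.57795827,  0.23497615]), 'wrist_torque': array([-0.02152441,  0.0075724 ,  0.01835811]), 'grip_width': 0.9984248006492895}
scene {'intrinsics': [[519.591, 0.0, 323.186], [0.0, 519.591, 240.738], [0.0, 0.0, 1.0]], 'R': [[-0.695, 0.719, -0.004], [0.444, 0.425, -0.789], [-0.565, -0.55, -0.615]], 't': [391.933, -124.594, 1593.289]}
side {'intrinsics': [[598.058, 0.0, 318.312], [0.0, 598.058, 224.914], [0.0, 0.0, 1.0]], 'R': [[0.817, -0.577, 0.024], [-0.285, -0.44, -0.852], [0.502, 0.688, -0.523]], 't': [-471.319, 299.609, 1056.584]}
wrist {'intrinsics': [[371.648, 0.0, 317.003], [0.0, 371.648, 243.408], [0.0, 0.0, 1.0]], 'R': [[0.235, 0.972, -0.0], [0.927, -0.224, 0.299], [0.291, -0.071, -0.954]], 't': [-525.842, -38.434, 379.273]}
```

View pics/scene0.png

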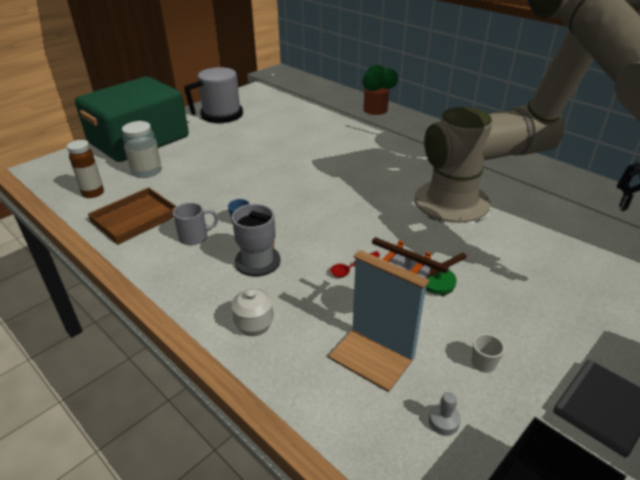

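View pics/side0.png

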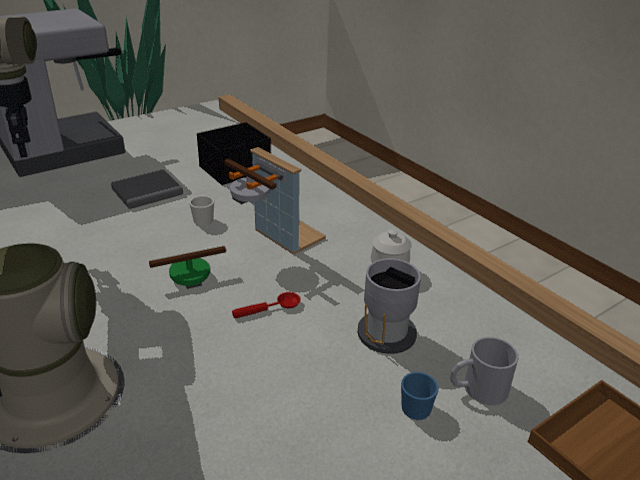

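View pics/wrist0.png

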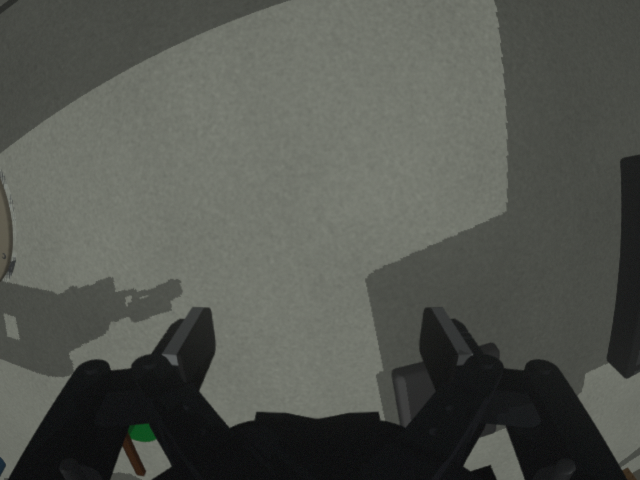

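The handle on the hook is in scene ≈(408,254) and side ≈(252,174), with a grey cap. The green look-alike lies on the counter at side (190,268) and scene (440,278). The grinder is at side (391,300) and scene (256,238). I'll enlarge crops and get point clouds next.

```bash
cat > h.py <<'E'
import numpy as np, cv2
from rig import sensors, imaging
def cloud(n,d):
    c=imaging.camera_params(n);K=c["intrinsics"];R=np.array(c["R"]);t=np.array(c["t"])
    v,u=np.mgrid[0:480,0:640]
    X=np.stack([(u-K[0][2])/K[0][0]*d,(v-K[1][2])/K[1][1]*d,d],-1)
    return (X-t)@R   # R^T (X-t)
def proj(n,P):
    c=imaging.camera_params(n);K=np.array(c["intrinsics"]);x=(np.array(c["R"])@np.array(P).T).T+np.array(c["t"])
    y=x@K.T; return y[:,:2]/y[:,2:]
def crop(src,dst,x0,y0,x1,y1,s):
    p=cv2.imread(src)[y0:y1,x0:x1]; cv2.imwrite(dst,cv2.resize(p,None,fx=s,fy=s,interpolation=cv2.INTER_CUBIC))
E
python3 - <<'E'
from h import *
crop("pics/side0.png","pics/s_hook.png",215,135,345,265,5)
crop("pics/side0.png","pics/s_gr.png",345,240,435,360,5)
crop("pics/scene0.png","pics/c_hook.png",320,220,480,340,5)
d=np.load("pics/side0.npy");P=cloud("side",d)
e=np.load("pics/scene0.npy");Q=cloud("scene",e)
print((d>0).mean(),(e>0).mean())
for uv in [(275,210),(265,200),(290,230),(252,174),(275,160),(240,165),(240,192),(395,262),(391,330),(190,268)]:
    print(uv,P[uv[1],uv[0]].round(0))
E
```

```text
0.9944921875 0.9960123697916666
(275, 210) [586. 196.  96.]
(265, 200) [580. 233. 109.]
(290, 230) [594. 143.  65.]
(252, 174) [518. 181. 218.]
(275, 160) [590. 200. 226.]
(240, 165) [518. 236. 217.]
(240, 192) [486. 180. 182.]
(395, 262) [ 635. -175.  144.]
(391, 330) [ 579. -240.   43.]
(190, 268) [348. 174.  33.]
```

View pics/s_hook.png

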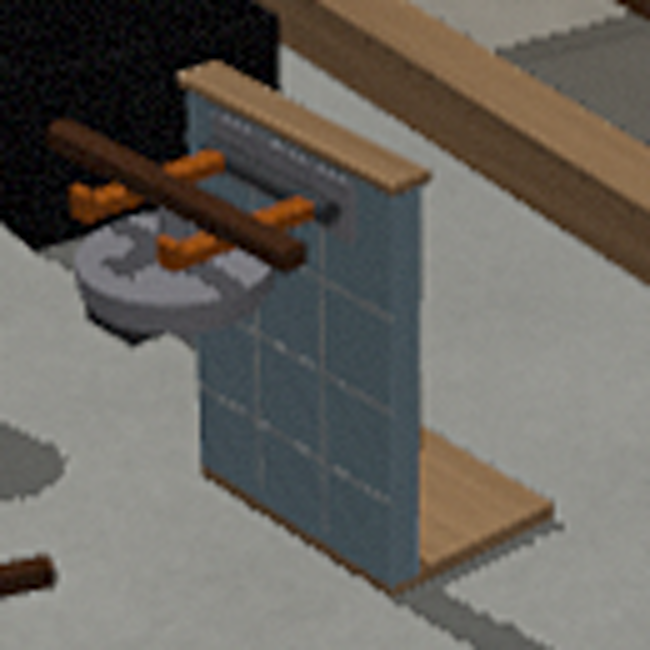

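View pics/s_gr.png

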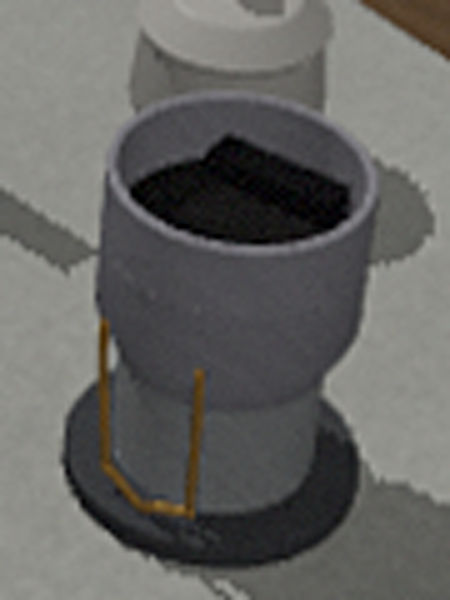

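View pics/c_hook.png

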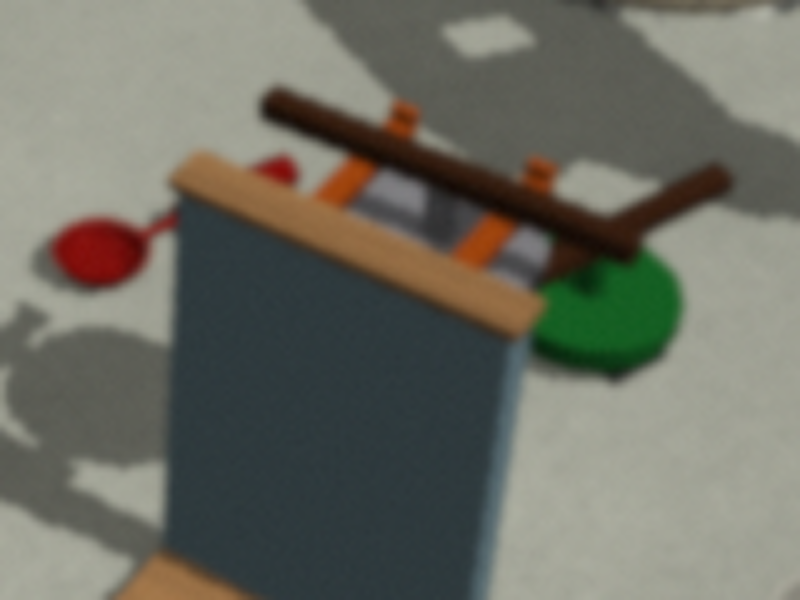

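```bash
python3 - <<'E'
from h import *
ps=cv2.imread("pics/side0.png")[:,:,::-1].astype(int);P=cloud("side",np.load("pics/side0.npy"))
pc=cv2.imread("pics/scene0.png")[:,:,::-1].astype(int);Q=cloud("scene",np.load("pics/scene0.npy"))
# panel face
m=np.zeros((480,640),bool); m[185:245,255:300]=1
m&=(P[...,2]>20)&(P[...,2]<170)&(P[...,0]>560)&(P[...,0]<610)&(ps[...,2]>ps[...,0])
X=P[m]; A=np.c_[X[:,1],np.ones(len(X))]; c,_,_,_=np.linalg.lstsq(A,X[:,0],rcond=None); r=X[:,0]-A@c
k=abs(r)<4; c,_,_,_=np.linalg.lstsq(A[k],X[k,0],rcond=None); print("face x=",c,k.sum(),"std",r[k].std(), "y range",X[k,1].min(),X[k,1].max())
for nm,I,C,box in [("side",ps,P,(150,195,215,285)),("scene",pc,Q,(235,280,370,450))]:
    m=np.zeros((480,640),bool); m[box[0]:box[1],box[2]:box[3]]=1
    m&=(C[...,2]>203)&(C[...,2]<235)&(C[...,0]<560)&(I[...,0]>1.3*I[...,2])&(I.sum(-1)<190)
    X=C[m]; mu=np.median(X,0); u,s,vt=np.linalg.svd(X-X.mean(0),full_matrices=False)
    t=(X-X.mean(0))@vt[0]
    print(nm,"bar",len(X),X.mean(0).round(1),"dir",vt[0].round(3),"z",np.percentile(X[:,2],[5,50,95]).round(1),"ends",(X.mean(0)+vt[0]*t.min()).round(1),(X.mean(0)+vt[0]*t.max()).round(1))
    m=np.zeros((480,640),bool); 
    if nm=="side": m[150:205,215:285]=1
    else: m[235:290,370:450]=1
    m&=(I[...,0]>1.8*I[...,2])&(I[...,0]>110)&(C[...,2]>180)&(C[...,2]<230)
    X=C[m]; print("orange",len(X),X.mean(0).round(1),X.min(0).round(0),X.max(0).round(0))
# grinder rim
for nm,C,I,box in [("side",P,ps,(250,300,355,430)),("scene",Q,pc,(195,260,225,285))]:
    m=np.zeros((480,640),bool); m[box[0]:box[1],box[2]:box[3]]=1
    m&=(C[...,2]>146)&(C[...,2]<153)&(abs(C[...,1]+200)<90)
    X=C[m]; 
    A=np.c_[2*X[:,:2],np.ones(len(X))]; s=np.linalg.lstsq(A,(X[:,:2]**2).sum(1),rcond=None)[0]
    print(nm,"rim",len(X),s[:2].round(1),np.sqrt(s[2]+s[0]**2+s[1]**2).round(1),"z",np.median(X[:,2]))
    # body cylinder outer (z 100-140) nearest surface
    m=np.zeros((480,640),bool); m[box[0]:box[1]+60,box[2]:box[3]]=1
    m&=(C[...,2]>105)&(C[...,2]<140)&(I.sum(-1)>150)
    X=C[m]; print(X.min(0).round(0),X.max(0).round(0))
# dark driver tops
m=np.zeros((480,640),bool); m[258:295,365:425]=1
m&=(ps.sum(-1)<100)
X=P[m]; print("dark",len(X),np.histogram(X[:,2],bins=[100,110,115,118,120,122,124,126,128,130,132,134,136,140,150]))
E
```

```text
face x= [-1.48269023e-01  6.15646299e+02] 1660 std 1.8265193006595257 y range 126.35225585483842 279.1912708342394
side bar 439 [516.8 193.7 213.4] dir [ 0.161 -0.987 -0.003] z [205.2 214.6 218.8] ends [502.  284.8 213.7] [530.2 111.4 213.2]
orange 183 [553.8 203.2 213.9] [486. 144. 202.] [603. 277. 229.]
scene bar 563 [522.9 211.3 212.9] dir [-0.165  0.986 -0.002] z [205.4 214.2 217.3] ends [537.8 122.  213.1] [510.3 286.8 212.8]
orange 675 [575.5 219.4 219.5] [486. 155. 197.] [609. 289. 229.]
side rim 409 [ 598.8 -208.7] 49.6 z 149.72298362159697
[ 546. -261.  105.] [ 651. -156.  140.]
scene rim 217 [ 600.4 -203.5] 49.7 z 148.82962071676968
[ 550. -257.  105.] [763. -26. 140.]
dark 609 (array([  0,   0,   0,   2,  52, 188, 107,  33,  24,  30,  74,  87,  11,
         0]), array([100, 110, 115, 118, 120, 122, 124, 126, 128, 130, 132, 134, 136,
       140, 150]))
```

```bash
python3 - <<'E'
from h import *
P=cloud("side",np.load("pics/side0.npy"));ps=cv2.imread("pics/side0.png")[:,:,::-1].astype(int)
m=np.zeros((480,640),bool); m[258:295,365:425]=1
m&=(ps.sum(-1)<100)
ax=np.array([598.8,-208.7])
hi=P[m&(P[...,2]>130)][:,:2]-ax; lo=P[m&(P[...,2]<126)][:,:2]-ax
hi=hi[np.linalg.norm(hi,axis=1)<47]; print(len(hi),len(lo))
for a in range(0,180,5):
    n=np.array([-np.sin(np.radians(a)),np.cos(np.radians(a))]) # normal to slot dir a
    h=hi@n;
    if abs(np.mean(h))<10: continue
    s=np.sign(h.mean()); h*=s; l=lo@n*s
    print(a, "block min",np.percentile(h,[3,10]).round(1),"floor max",np.percentile(l,[90,97]).round(1))
c=imaging.camera_params("wrist");R=np.array(c["R"]);t=np.array(c["t"]);C=-R.T@t
s=sensors.sense(); print("cam-tcp",C-s["eef_pos"])
def prow(j): pass
E
```

```text
202 349
55 block min [-29.9 -20.4] floor max [22.7 33.7]
60 block min [-30.4 -21.2] floor max [22.7 33.9]
65 block min [-30.2 -21.9] floor max [23.1 33.9]
70 block min [-30.6 -22.8] floor max [23.2 33.5]
75 block min [-30.6 -23.6] floor max [23.2 33. ]
80 block min [-30.2 -24.4] floor max [23.1 32.3]
85 block min [-29.5 -24.9] floor max [23.4 31.2]
90 block min [-27.8 -24.6] floor max [23.1 29.8]
95 block min [-26.6 -23.8] floor max [22.7 28.2]
100 block min [-26.8 -22.8] floor max [23.2 26.5]
105 block min [-25.5 -21.6] floor max [23.7 26.1]
110 block min [-24.6 -21.4] floor max [23.8 27.5]
115 block min [-23.9 -21. ] floor max [24.7 28.9]
120 block min [-23.2 -19.9] floor max [25.7 29.5]
125 block min [-21.9 -17.6] floor max [26.6 31.5]
130 block min [-21.  -15.6] floor max [27.9 33. ]
135 block min [-19.9 -13.6] floor max [29.  34.6]
140 block min [-19.1 -11.9] floor max [30.4 36.6]
145 block min [-17.6 -10.1] floor max [32.6 38.3]
150 block min [-16.5  -8.3] floor max [34.  39.8]
155 block min [-15.2  -6.5] floor max [34.8 40.9]
160 block min [-13.9  -6.4] floor max [35.3 42. ]
165 block min [-12.5  -7.7] floor max [36.5 42.4]
cam-tcp [-74.10784036  19.14704004 168.69981419]
```

```bash
python3 - <<'E'
from h import *
P=cloud("side",np.load("pics/side0.npy"))
crop("pics/side0.png","pics/s_gr2.png",360,255,425,295,12)
p=cv2.imread("pics/s_gr2.png"); cv2.imwrite("pics/s_gr2.png",np.clip(p.astype(float)*3,0,255).astype(np.uint8))
im=np.full((480,480,3),255,np.uint8)
for x,y,z in P[250:300,355:430].reshape(-1,3):
    if z<110 or z>155: continue
    u=int(240+(x-599)*4); v=int(240-(y+208)*4)
    c=(0,0,255) if 130<z<138 else (255,0,0) if z<126 else (0,200,0) if z<=130 else (180,180,180)
    if 0<=u<480 and 0<=v<480: cv2.circle(im,(u,v),3,c,-1)
cv2.circle(im,(240,240),190,(0,0,0),1)
cv2.imwrite("pics/td.png",im)
E
```

```text
(no output)
```

View pics/td.png

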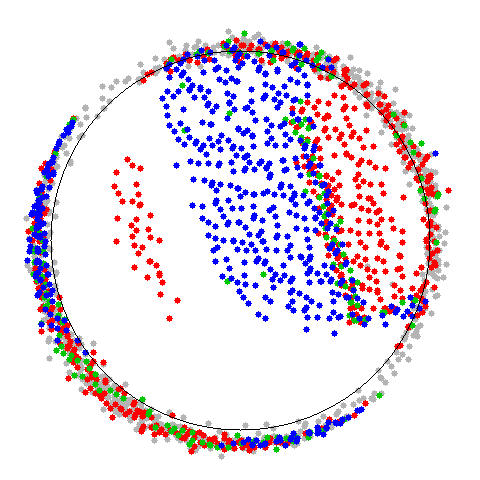

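View pics/s_gr2.png

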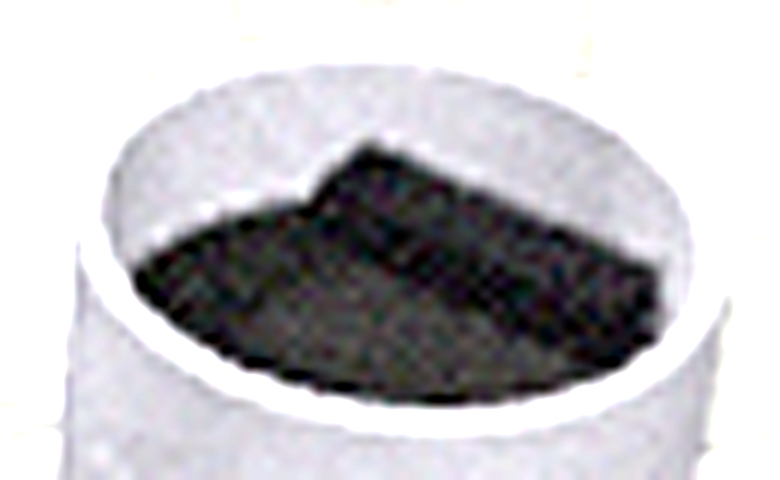

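Slot edges on the top-down plot run from (300,130) to (352,322), which puts the slot at a world yaw of about 105° (≡ −75°). Candidates for the handle:
- the brown bar with the grey cap on the orange hook, side (252,174)
- the green one on the counter, side (190,268)

The crop confirms the first. Now moving above it.

```bash
python3 -m creep '[{"grip":85,"linear":[0,0,-10],"rot":[0,0,0.1176]},{"grip":85,"linear":[0,0,-10],"rot":[0,0,0.1176]},{"grip":85,"linear":[0,0,-10],"rot":[0,0,0.1176]},{"grip":85,"linear":[0,0,-10],"rot":[0,0,0.1176]},{"grip":85,"linear":[0,0,-10],"rot":[0,0,0.1176]},{"grip":85,"linear":[0,0,-10],"rot":[0,0,0.1176]},{"grip":85,"linear":[0,0,-10],"rot":[0,0,0.1176]},{"grip":85,"linear":[0,0,-10],"rot":[0,0,0.1176]},{"grip":85,"linear":[0,0,-10],"rot":[0,0,0.1176]},{"grip":85,"linear":[0,0,-10],"rot":[0,0,0.1176]}]' && python3 -m creep '[{"grip":50,"linear":[-28,26,0],"rot":[0,0,0]},{"grip":50,"linear":[-28,26,0],"rot":[0,0,0]},{"grip":50,"linear":[-28,26,0],"rot":[0,0,0]},{"grip":50,"linear":[-28,26,0],"rot":[0,0,0]},{"grip":50,"linear":[-28,26,0],"rot":[0,0,0]},{"grip":50,"linear":[-28,26,0],"rot":[0,0,0]},{"grip":50,"linear":[-28,26,0],"rot":[0,0,0]},{"grip":50,"linear":[-28,26,0],"rot":[0,0,0]},{"grip":50,"linear":[-28,26,0],"rot":[0,0,0]},{"grip":50,"linear":[-28,26,0],"rot":[0,0,0]},{"grip":50,"linear":[-28,26,0],"rot":[0,0,0]},{"grip":50,"linear":[-28,26,0],"rot":[0,0,0]}]'
```

```text
time_s: 0.98
eef_pos: [123.1, 510.2, 305.1]
ee_rot: [0.0, 0.651, 0.759, -0.0]
force: [0.3, 0.6, -0.4]
grip_width: 0.995
time_s: 1.98
eef_pos: [485.3, 226.1, 304.7]
ee_rot: [-0.0, 0.649, 0.761, -0.0]
force: [0.7, 1.8, 0.4]
grip_width: 0.589
```

```bash
cat >> h.py <<'E'
def wproj(P):
    c=imaging.camera_params("wrist");K=np.array(c["intrinsics"]);x=np.atleast_2d(P)@np.array(c["R"]).T+np.array(c["t"])
    r=np.hypot(x[:,0],x[:,1]);th=np.arctan2(r,x[:,2])
    return np.c_[K[0,2]+K[0,0]*th*x[:,0]/r,K[1,2]+K[0,0]*th*x[:,1]/r]
def wback(uv,z):
    c=imaging.camera_params("wrist");K=np.array(c["intrinsics"]);R=np.array(c["R"]);t=np.array(c["t"]);C=-R.T@t
    out=[]
    for u,v in uv:
        a=np.array([u-K[0,2],v-K[1,2]]);r=np.hypot(*a);th=r/K[0,0]
        d=R.T@np.array([np.sin(th)*a[0]/r,np.sin(th)*a[1]/r,np.cos(th)])
        out.append(C+d*(z-C[2])/d[2])
    return np.array(out)
E
python3 - <<'E'
from h import *
s=sensors.sense();print(s["eef_pos"],s["joints"].round(2))
p,d=imaging.capture("wrist"); cv2.imwrite("pics/w1.png",p[:,:,::-1]);np.save("pics/w1.npy",d)
E
```

```text
[485.32354562 226.11315965 304.7471717 ] [0.22 0.29 1.27 0.   1.58 0.06]
```

View pics/w1.png

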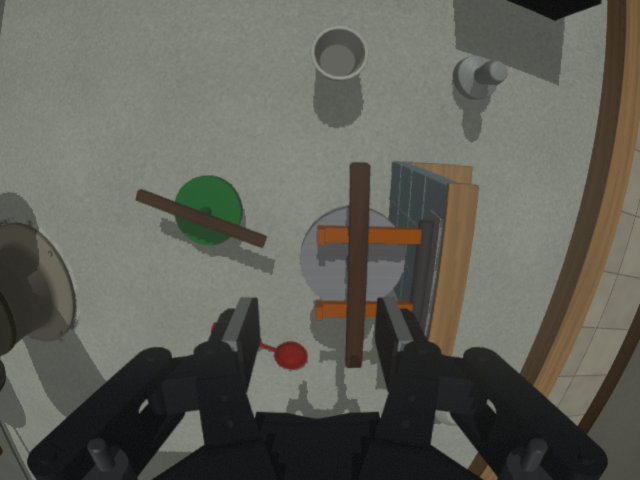

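The wrist view shows the bar from (360,165) to (355,366) over the orange prongs at rows 235 and 310, with the green look-alike at left (208,210).

```bash
python3 - <<'E'
from h import *
s=sensors.sense();q=s["ee_rot"]
B=wback([(360,163),(354.5,366),(318,236),(317,310)],216);print(B.round(1)); m=B[:2].mean(0);print("mid",m, "len",np.linalg.norm(B[0]-B[1]))
v=B[0]-B[1];yaw=np.arctan2(v[1],v[0]);print("bar yaw",np.degrees(yaw)-90)
from scipy.spatial.transform import Rotation as Ro
R=Ro.from_quat([q[1],q[2],q[3],q[0]]).as_matrix()
m[2]=191; print("tool delta",R.T@(m-s["eef_pos"])); print(R.round(3))
# with estimate (520,201)
print(R.T@(np.array([520,201,191])-s["eef_pos"]))
E
```

```text
[[510.7 281.2 216. ]
 [538.1 116.8 216. ]
 [490.2 224.8 216. ]
 [498.5 165.8 216. ]]
mid [524.41768246 198.98211995 216.        ] len 166.61608250227087
bar yaw 9.445087372450757
tool delta [-27.84819903  31.00661985 112.60715408]
[[-0.153  0.988 -0.   ]
 [ 0.988  0.153 -0.002]
 [-0.002 -0.    -1.   ]]
[-25.17973615  26.94865888 112.60304582]
```

```bash
python3 -m creep '[{"grip":50,"linear":[-14,15,10],"rot":[0,0,0]},{"grip":50,"linear":[-13,15,10],"rot":[0,0,0]},{"grip":50,"linear":[0,0,20],"rot":[0,0,0]},{"grip":50,"linear":[0,0,20],"rot":[0,0,0]},{"grip":50,"linear":[0,0,0],"rot":[0,0,0]}]'; python3 - <<'E'
from h import *
p,d=imaging.capture("wrist"); cv2.imwrite("pics/w2.png",p[:,:,::-1])
p,d=imaging.capture("side"); cv2.imwrite("pics/s2.png",p[:,:,::-1]);crop("pics/s2.png","pics/s2c.png",200,90,340,230,4)
E
```

```text
time_s: 2.45
eef_pos: [516.7, 205.2, 240.9]
ee_rot: [-0.002, 0.649, 0.761, -0.003]
force: [-0.6, 0.0, -1.2]
grip_width: 0.584
```

View pics/w2.png

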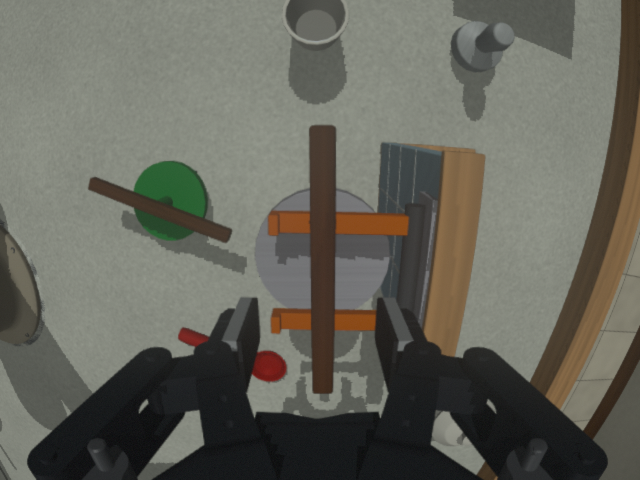

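View pics/s2c.png

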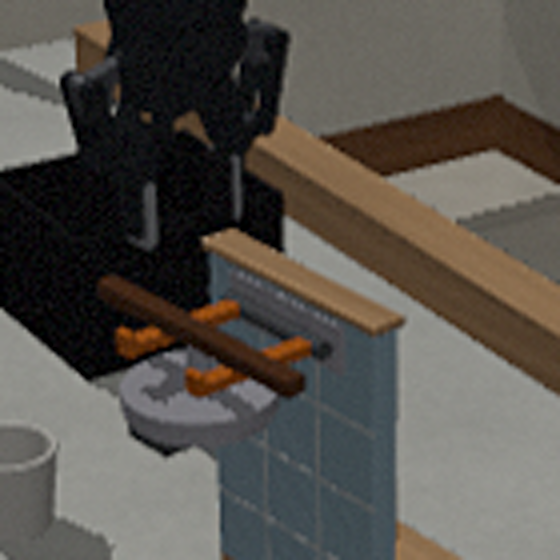

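```bash
python3 - <<'E'
from h import *
from scipy.spatial.transform import Rotation as Ro
s=sensors.sense();q=s["ee_rot"];R=Ro.from_quat([q[1],q[2],q[3],q[0]]).as_matrix();print(s["eef_pos"])
for z in (212,216,220):
    B=wback([(322,125),(322,393)],z);m=B.mean(0);v=B[0]-B[1]
    pr=wback([(270,223),(274,320)],z-6).mean(0)
    print(z,m.round(1),np.linalg.norm(v).round(1),np.degrees(np.arctan2(v[1],v[0]))-90,(R.T@(m-s["eef_pos"])).round(1))
E
```

```text
[517.87380294 205.76068747 245.11774662]
212 [522.3 199.4 212. ] 175.1 9.296333172022031 [-7.   3.4 33.1]
216 [522. 201. 216.] 171.6 9.296333172022017 [-5.3  3.3 29.1]
220 [521.7 202.7 220. ] 168.1 9.296333172022003 [-3.7  3.3 25.1]
```

```bash
python3 -m creep '[{"grip":50,"linear":[-5,3,12],"rot":[0,0,0]},{"grip":50,"linear":[0,0,15],"rot":[0,0,0]},{"grip":50,"linear":[0,0,15],"rot":[0,0,0]},{"grip":50,"linear":[0,0,10],"rot":[0,0,0]},{"grip":30,"linear":[0,0,0],"rot":[0,0,0]},{"grip":0,"linear":[0,0,0],"rot":[0,0,0]},{"grip":0,"linear":[0,0,0],"rot":[0,0,0]},{"grip":0,"linear":[0,0,0],"rot":[0,0,0]},{"grip":0,"linear":[0,0,0],"rot":[0,0,0]},{"grip":0,"linear":[0,0,0],"rot":[0,0,0]}]' 60; python3 - <<'E'
from h import *
p,d=imaging.capture("side"); cv2.imwrite("pics/s3.png",p[:,:,::-1]);crop("pics/s3.png","pics/s3c.png",200,90,340,230,4)
print(sensors.sense())
E
```

```text
time_s: 3.38
eef_pos: [522.0, 201.3, 193.4]
ee_rot: [0.0, 0.649, 0.761, 0.0]
force: [-0.1, 0.1, -0.8]
grip_width: 0.002
{'time_s': 3.4333, 'joints': array([ 1.58568312e-01,  3.96947480e-01,  1.41049121e+00, -3.70021684e-06,
        1.33355612e+00,  5.73714584e-04]), 'dq': array([-0.00038351,  0.00265647,  0.00376872,  0.0003284 , -0.00168115,
       -0.00068606]), 'tau': array([ 1.38199449e-02, -4.52460587e+01, -2.60922772e+01,  1.76119011e-04,
        2.67053809e-03,  6.89704711e-05]), 'eef_pos': array([521.89988038, 201.23400886, 193.2706082 ]), 'ee_rot': array([1.95267206e-04, 6.49099749e-01, 7.60703245e-01, 2.26334004e-04]), 'force': array([-0.49752367,  0.12776272, -1.0710343 ]), 'wrist_torque': array([ 0.01441091, -0.01608492, -0.05649175]), 'grip_width': -0.0019396277749095714}
```

View pics/s3c.png

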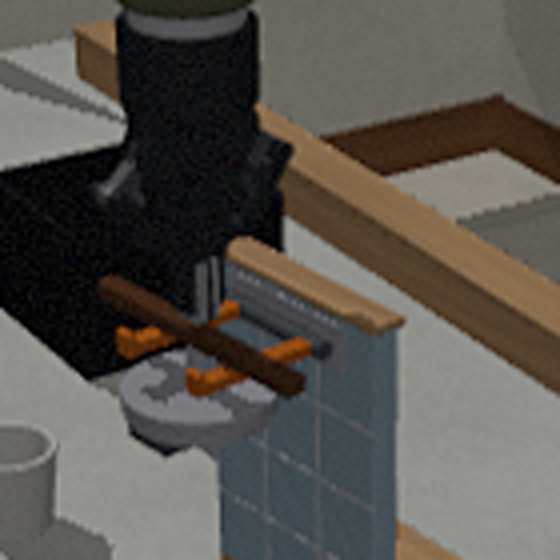

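```bash
python3 - <<'E'
from h import *
p,d=imaging.capture("wrist"); cv2.imwrite("pics/w3.png",p[:,:,::-1])
s=sensors.sense()
print("tcp in side img",proj("side",[s["eef_pos"],s["eef_pos"]+[0,0,19]]), "bar", proj("side",[[522,201.5,211.5]]))
p,d=imaging.capture("scene"); cv2.imwrite("pics/c3.png",p[:,:,::-1]);crop("pics/c3.png","pics/c3c.png",340,170,480,310,4)
print("scene",proj("scene",[s["eef_pos"],s["eef_pos"]+[0,0,19]]))
P=cloud("side",imaging.capture("side")[1])
for uv in [(250,160),(252,158),(254,162)]: print(uv,P[uv[1],uv[0]])
E
```

```text
tcp in side img [[249.28130354 179.87060263]
 [248.97786353 172.34781498]] bar [[248.98951086 172.53993907]]
scene [[407.31196408 260.31817447]
 [408.20758439 253.16913099]]
(250, 160) [517.84700869 186.95197033 249.47846514]
(252, 158) [523.56293717 187.92837889 252.48183831]
(254, 162) [531.71915449 194.20268353 238.13958211]
```

View pics/w3.png

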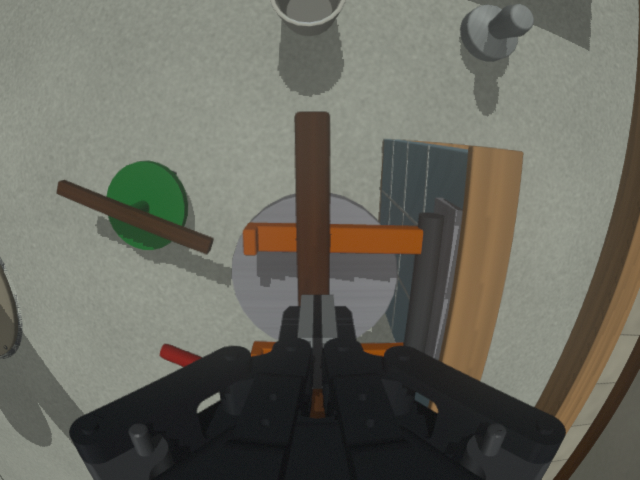

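View pics/c3c.png

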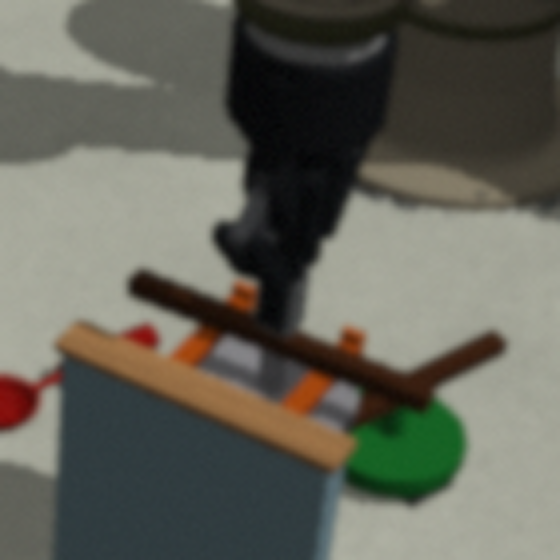

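```bash
python3 - <<'E'
from h import *
n="side"; p,d=imaging.capture(n);P=cloud(n,d)
for v in range(152,186,2):
    print(v,[ (u,P[v,u].round(0).astype(int).tolist(),p[v,u].tolist()) for u in (249,252)])
p,d=imaging.capture("wrist");print([ (v,d[v,308],d[v,325],d[v,317]) for v in (280,292,298,304,312,320)])
c=imaging.camera_params("wrist");R=np.array(c["R"]);print((-R.T@np.array(c["t"])).round(1))
E
```

```text
152 [(249, [516, 187, 269], [5, 14, 6]), (252, [526, 191, 265], [6, 7, 13])]
154 [(249, [514, 184, 266], [14, 14, 21]), (252, [528, 196, 258], [42, 43, 45])]
156 [(249, [518, 192, 257], [49, 50, 51]), (252, [524, 189, 257], [35, 34, 39])]
158 [(249, [516, 187, 255], [71, 73, 74]), (252, [524, 188, 252], [20, 21, 20])]
160 [(249, [519, 193, 247], [68, 69, 71]), (252, [523, 187, 248], [20, 16, 18])]
162 [(249, [516, 188, 245], [68, 70, 72]), (252, [525, 192, 241], [13, 11, 13])]
164 [(249, [516, 188, 240], [55, 58, 59]), (252, [524, 190, 237], [25, 23, 23])]
166 [(249, [518, 194, 232], [58, 58, 61]), (252, [523, 189, 233], [22, 23, 25])]
168 [(249, [517, 192, 228], [56, 58, 60]), (252, [524, 190, 227], [20, 22, 22])]
170 [(249, [517, 192, 223], [69, 72, 76]), (252, [543, 226, 202], [68, 31, 10])]
172 [(249, [518, 195, 217], [41, 29, 20]), (252, [524, 192, 216], [36, 20, 14])]
174 [(249, [515, 190, 215], [30, 17, 14]), (252, [518, 180, 218], [40, 19, 12])]
176 [(249, [516, 191, 209], [25, 10, 2]), (252, [518, 180, 213], [31, 18, 10])]
178 [(249, [516, 192, 203], [75, 75, 78]), (252, [521, 186, 205], [27, 9, 5])]
180 [(249, [518, 195, 196], [81, 81, 85]), (252, [525, 194, 195], [73, 74, 79])]
182 [(249, [499, 162, 211], [109, 77, 65]), (252, [512, 170, 204], [101, 71, 61])]
184 [(249, [497, 157, 209], [128, 64, 7]), (252, [505, 160, 206], [155, 81, 18])]
[(280, np.float32(158.53246), np.float32(157.73634), np.float32(157.92154)), (292, np.float32(159.32243), np.float32(159.0212), np.float32(158.2113)), (298, np.float32(148.95816), np.float32(148.88574), np.float32(148.94923)), (304, np.float32(143.42415), np.float32(143.74), np.float32(143.65987)), (312, np.float32(137.4127), np.float32(136.54913), np.float32(138.51645)), (320, np.float32(131.18843), np.float32(131.3775), np.float32(131.93999))]
[509.8 277.7 361.6]
```

```bash
python3 - <<'E'
from h import *
for z in (235,245,255,265,275,285): print(z,proj("side",[[493-.153*-11*0,202,z],[543,210,z]]).round(0).tolist())
E
```

```text
235 [[237.0, 166.0], [255.0, 160.0]]
245 [[237.0, 162.0], [255.0, 155.0]]
255 [[237.0, 158.0], [255.0, 151.0]]
265 [[236.0, 154.0], [254.0, 147.0]]
275 [[236.0, 149.0], [254.0, 143.0]]
285 [[236.0, 145.0], [254.0, 139.0]]
```

The closed fingers show an opening of 0. All three views have their tips at about z 220, resting just above the bar, though the reported TCP is z 193. So the real tips sit about 25 mm behind the reported TCP, and the handle hasn't moved. I'll reopen, go lower and check.

```bash
python3 -m creep '[{"grip":50,"linear":[0,0,-4],"rot":[0,0,0]},{"grip":50,"linear":[0,0,-4],"rot":[0,0,0]},{"grip":50,"linear":[0,0,0],"rot":[0,0,0]},{"grip":50,"linear":[0,0,0],"rot":[0,0,0]},{"grip":50,"linear":[0,0,0],"rot":[0,0,0]},{"grip":50,"linear":[0,0,0],"rot":[0,0,0]}]'; python3 - <<'E'
from h import *
p,d=imaging.capture("side"); cv2.imwrite("pics/s4.png",p[:,:,::-1]);crop("pics/s4.png","pics/s4c.png",220,110,300,200,7)
p,d=imaging.capture("wrist"); cv2.imwrite("pics/w4.png",p[:,:,::-1])
E
```

```text
time_s: 4.18
eef_pos: [521.7, 201.2, 200.8]
ee_rot: [-0.0, 0.649, 0.761, -0.0]
force: [0.3, -0.2, -0.8]
grip_width: 0.588
```

View pics/s4c.png

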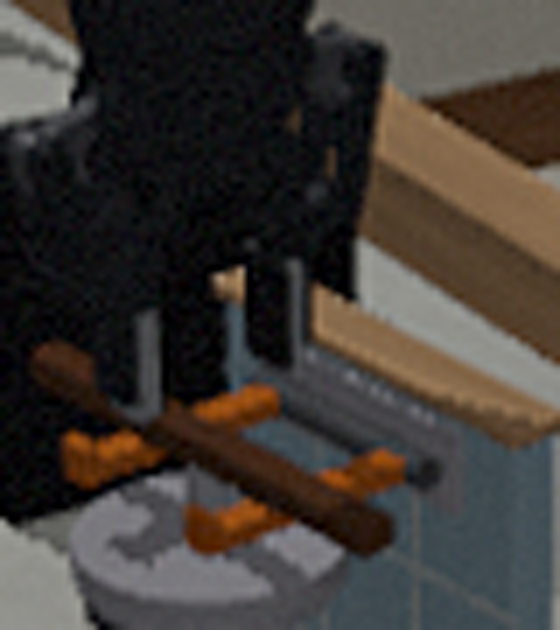

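View pics/w4.png

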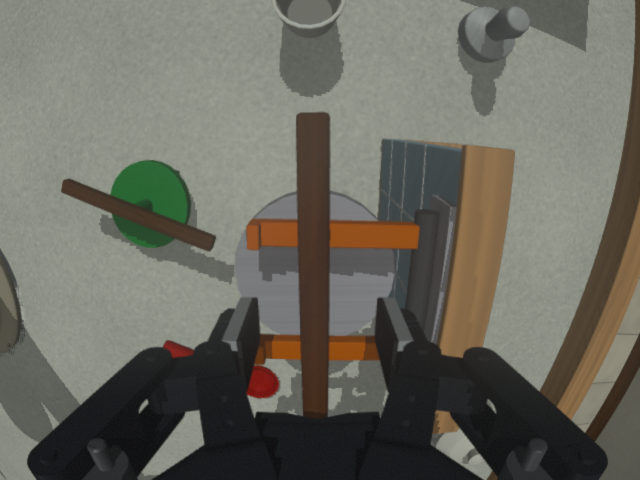

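```bash
python3 -m creep '[{"grip":32,"linear":[0,0,0],"rot":[0,0,0]},{"grip":32,"linear":[0,0,0],"rot":[0,0,0]},{"grip":32,"linear":[0,0,0],"rot":[0,0,0]}]'; python3 - <<'E'
from h import *
p,d=imaging.capture("side"); cv2.imwrite("pics/s5.png",p[:,:,::-1]);crop("pics/s5.png","pics/s5c.png",220,110,300,200,7)
P=cloud("side",d); q=P[110:175,225:285].reshape(-1,3); c=p[110:175,225:285].reshape(-1,3)
dark=(c.sum(1)<90)&(q[:,0]>440)&(q[:,0]<600)&(q[:,1]>120)&(q[:,1]<280); q=q[dark]
yt=np.array([.988,.153]); off=(q[:,:2]-[521.7,201.2])@yt
for z in range(210,310,8):
    k=(q[:,2]>=z)&(q[:,2]<z+8)
    if k.sum()>3: print(z,k.sum(),np.percentile(off[k],[3,97]).round(0))
E
```

```text
time_s: 4.53
eef_pos: [521.8, 201.2, 200.9]
ee_rot: [-0.0, 0.649, 0.761, -0.0]
force: [-0.2, 0.3, 0.0]
grip_width: 0.375
210 42 [-10.   2.]
218 4 [-8.  3.]
226 8 [15. 21.]
234 34 [-29.  19.]
242 41 [-29.  18.]
250 46 [-31.  26.]
258 43 [-29.  30.]
266 49 [-30.  31.]
274 108 [-47.  43.]
282 137 [-49.  50.]
290 133 [-54.  53.]
298 151 [-57.  54.]
306 135 [-59.  54.]
```

View pics/s5c.png

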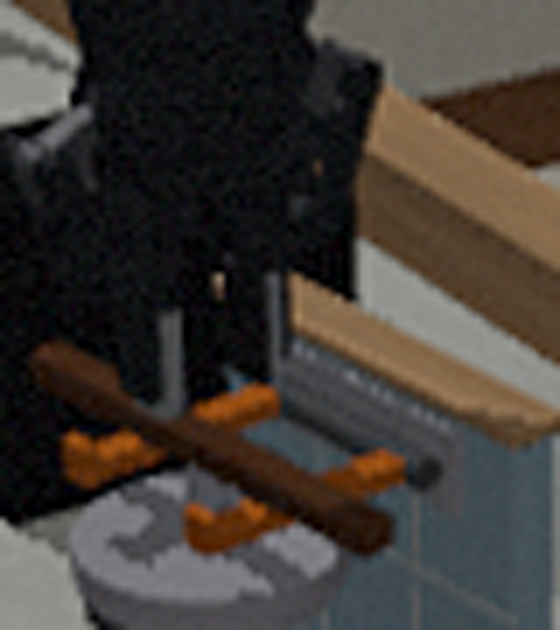

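```bash
python3 -m creep '[{"grip":32,"linear":[0,0,10],"rot":[0,0,0]},{"grip":32,"linear":[0,0,10],"rot":[0,0,0]},{"grip":32,"linear":[0,0,8],"rot":[0,0,0]},{"grip":0,"linear":[0,0,0],"rot":[0,0,0]},{"grip":0,"linear":[0,0,0],"rot":[0,0,0]},{"grip":0,"linear":[0,0,0],"rot":[0,0,0]},{"grip":0,"linear":[0,0,0],"rot":[0,0,0]}]' 70; python3 - <<'E'
from h import *
p,d=imaging.capture("side"); cv2.imwrite("pics/s6.png",p[:,:,::-1]);crop("pics/s6.png","pics/s6c.png",220,110,300,200,7)
E
```

```text
time_s: 5.17
eef_pos: [521.8, 201.2, 172.9]
ee_rot: [-0.0, 0.649, 0.761, -0.0]
force: [0.5, -0.2, -3.5]
grip_width: 0.142
```

View pics/s6c.png

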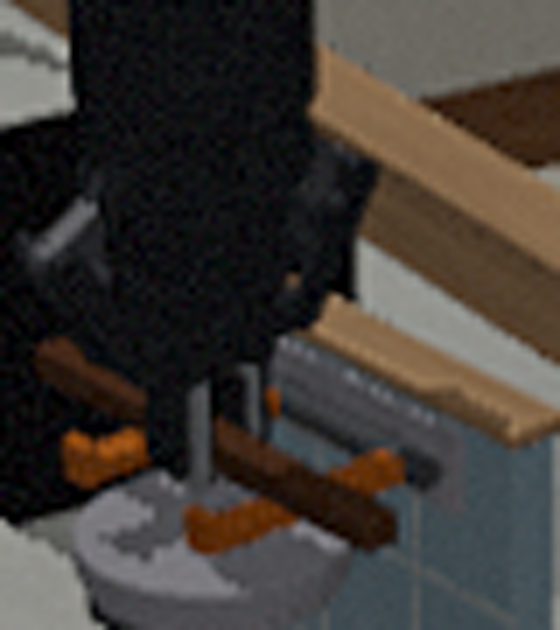

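```bash
python3 -m creep '[{"grip":0,"linear":[0,0,-4],"rot":[0,0,0]},{"grip":0,"linear":[0,0,-4],"rot":[0,0,0]},{"grip":0,"linear":[0,0,-4],"rot":[0,0,0]},{"grip":0,"linear":[0,0,0],"rot":[0,0,0]},{"grip":0,"linear":[0,0,0],"rot":[0,0,0]}]'; python3 - <<'E'
from h import *
p,d=imaging.capture("side"); cv2.imwrite("pics/s7.png",p[:,:,::-1]);crop("pics/s7.png","pics/s7c.png",220,110,300,200,7)
s=sensors.sense();print(s["wrist_torque"],s["force"])
E
```

```text
time_s: 5.63
eef_pos: [521.9, 201.3, 185.3]
ee_rot: [0.0, 0.649, 0.761, 0.0]
force: [0.4, -0.7, -3.8]
grip_width: 0.141
[ 0.02155262 -0.02702408  0.01460188] [-0.01971427 -0.65490597 -3.15602937]
```

View pics/s7c.png

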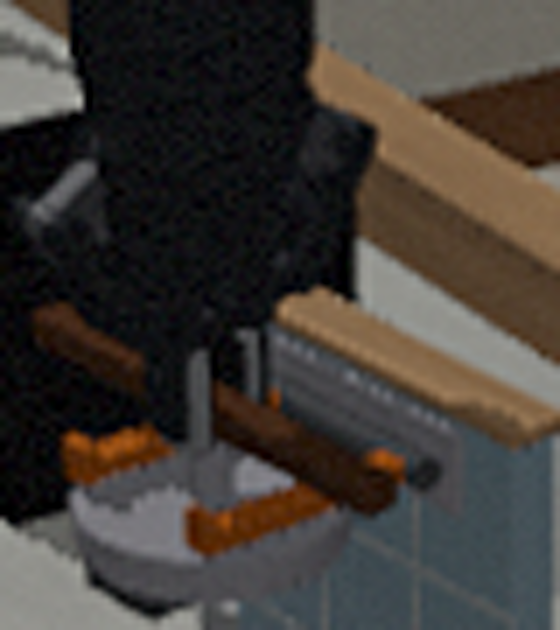

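Lifted cleanly: it carries ≈3.5 N and the bar is above the prongs. Now drawing it straight out.

```bash
python3 -m creep '[{"grip":0,"linear":[0,-10,0],"rot":[0,0,0]},{"grip":0,"linear":[0,-14,0],"rot":[0,0,0]},{"grip":0,"linear":[0,-16,0],"rot":[0,0,0]},{"grip":0,"linear":[0,-16,0],"rot":[0,0,0]},{"grip":0,"linear":[0,-16,0],"rot":[0,0,0]},{"grip":0,"linear":[0,-16,0],"rot":[0,0,0]},{"grip":0,"linear":[0,-12,0],"rot":[0,0,0]},{"grip":0,"linear":[0,-5,0],"rot":[0,0,0]}]'; python3 - <<'E'
from h import *
p,d=imaging.capture("side"); cv2.imwrite("pics/s8.png",p[:,:,::-1]);crop("pics/s8.png","pics/s8c.png",160,90,320,240,5)
E
```

```text
time_s: 6.35
eef_pos: [416.8, 184.6, 184.9]
ee_rot: [-0.0, 0.649, 0.761, -0.0]
force: [-0.0, 0.3, -4.0]
grip_width: 0.142
```

View pics/s8c.png

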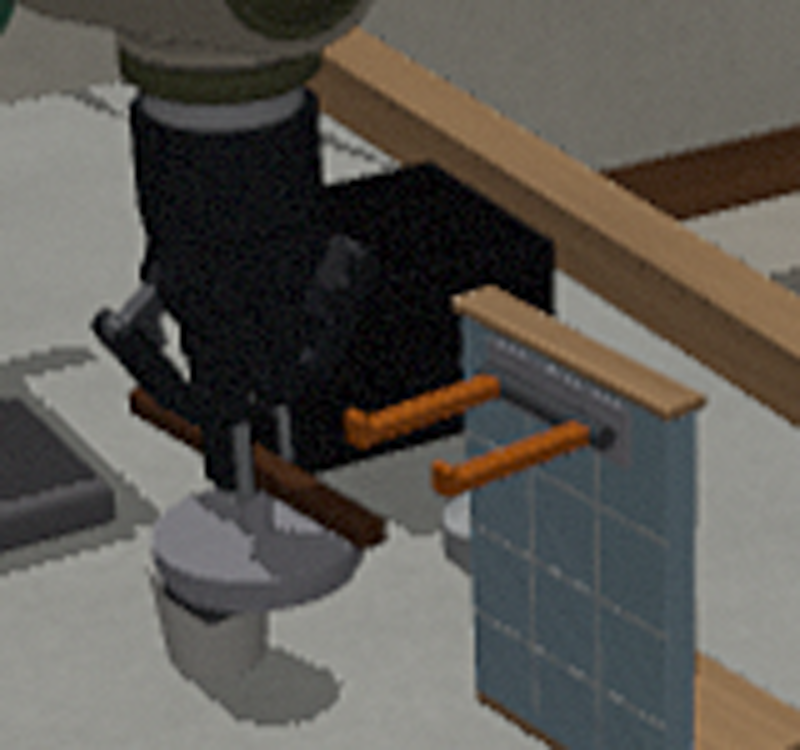

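```bash
python3 -m creep '[{"grip":0,"linear":[0,0,-5],"rot":[0,0,0.096]},{"grip":0,"linear":[0,0,-5],"rot":[0,0,0.096]},{"grip":0,"linear":[0,0,-5],"rot":[0,0,0.096]},{"grip":0,"linear":[0,0,-5],"rot":[0,0,0.096]},{"grip":0,"linear":[0,0,-5],"rot":[0,0,0.096]},{"grip":0,"linear":[0,0,-5],"rot":[0,0,0.096]},{"grip":0,"linear":[0,0,-5],"rot":[0,0,0.096]},{"grip":0,"linear":[0,0,-5],"rot":[0,0,0.096]}]' && python3 -m creep '[{"grip":0,"linear":[-10,17,0],"rot":[0,0,0]},{"grip":0,"linear":[-18,31,0],"rot":[0,0,0]},{"grip":0,"linear":[-18,31,0],"rot":[0,0,0]},{"grip":0,"linear":[-18,31,0],"rot":[0,0,0]},{"grip":0,"linear":[-18,31,0],"rot":[0,0,0]},{"grip":0,"linear":[-18,31,0],"rot":[0,0,0]},{"grip":0,"linear":[-18,31,0],"rot":[0,0,0]},{"grip":0,"linear":[-18,31,0],"rot":[0,0,0]},{"grip":0,"linear":[-18,31,0],"rot":[0,0,0]},{"grip":0,"linear":[-18,31,0],"rot":[0,0,0]},{"grip":0,"linear":[-18,31,0],"rot":[0,0,0]},{"grip":0,"linear":[-13,23,0],"rot":[0,0,0]}]' && python3 -m creep '[{"grip":0,"linear":[-6,10,0],"rot":[0,0,0]},{"grip":0,"linear":[-3,5,0],"rot":[0,0,0]},{"grip":0,"linear":[0,0,0],"rot":[0,0,0]},{"grip":0,"linear":[0,0,0],"rot":[0,0,0]}]'
python3 - <<'E'
from h import *
for n in ("side","scene","wrist"):
    p,d=imaging.capture(n); cv2.imwrite(f"pics/{n}9.png",p[:,:,::-1]);np.save(f"pics/{n}9.npy",d)
print(sensors.sense()["eef_pos"])
crop("pics/side9.png","pics/s9c.png",330,180,450,320,5)
crop("pics/scene9.png","pics/c9c.png",180,120,320,260,5)
E
```

```text
time_s: 7.07
eef_pos: [418.7, 184.7, 225.1]
ee_rot: [0.0, 0.888, 0.46, 0.0]
force: [-0.2, -0.9, -3.8]
grip_width: 0.141
time_s: 8.07
eef_pos: [589.7, -185.4, 224.1]
ee_rot: [0.0, 0.887, 0.461, -0.0]
force: [0.1, 1.0, -3.4]
grip_width: 0.141
time_s: 8.4
eef_pos: [595.8, -197.6, 224.6]
ee_rot: [-0.0, 0.887, 0.462, -0.0]
force: [0.6, 0.0, -2.7]
grip_width: 0.143
[ 595.79089872 -197.13815426  225.26608088]
```

View pics/s9c.png

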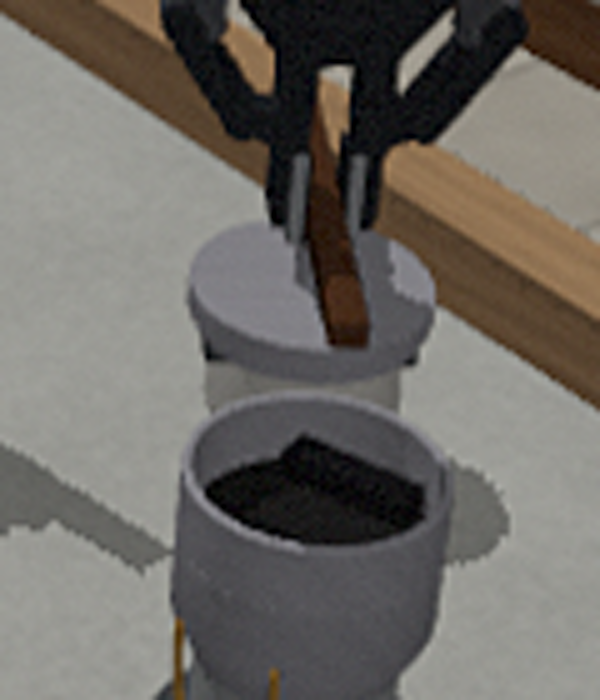

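View pics/c9c.png

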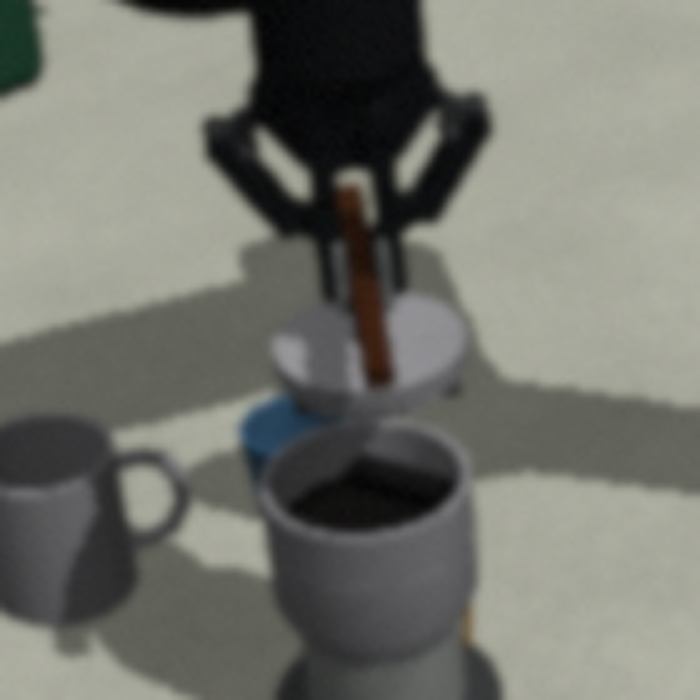

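View pics/wrist9.png

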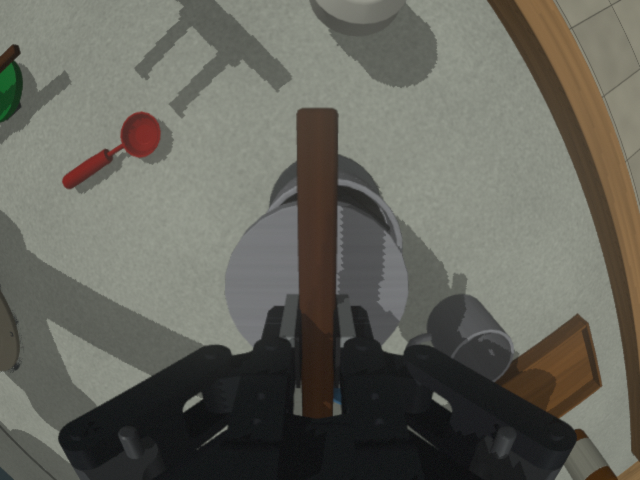

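```bash
python3 - <<'E'
from h import *
from scipy.optimize import least_squares
e=np.array([595.8,-197.4])
for n,view in (("side",np.array([.589,.807])),("scene",np.array([-.717,-.697]))):
    I=cv2.imread(f"pics/{n}9.png")[:,:,::-1].astype(int);P=cloud(n,np.load(f"pics/{n}9.npy"))
    gray=(I.max(-1)-I.min(-1)<25)&(I.sum(-1)>110)
    X=P[gray&(np.hypot(P[...,0]-e[0],P[...,1]-e[1])<75)]
    z=X[:,2]
    print(n,"z hist",np.histogram(z,bins=np.arange(140,260,6)))
    top=X[(z>222)&(z<238)];print("top z med",np.median(top[:,2]))
    # tilt of the top
    def fit(X,r):
        f=lambda p:np.hypot(X[:,0]-p[0],X[:,1]-p[1])-r
        s=least_squares(f,e,loss="soft_l1",f_scale=1.5); return s.x.round(1),np.median(abs(s.fun)).round(2),len(X)
    # keep near side
    near=((X[:,:2]-e)@view<-15)
    print("cap",fit(X[near&(z>213)&(z<226)&(np.hypot(*(X[:,:2]-e).T)>35)],45.5))
    print("grinder",fit(X[near&(z>110)&(z<145)],52))
E
```

```text
side z hist (array([258, 387,  46,   0,   0,   0,   0,   0,   0,   0,   1,   7,  45,
        90, 158, 747,  10,  10,   4]), array([140, 146, 152, 158, 164, 170, 176, 182, 188, 194, 200, 206, 212,
       218, 224, 230, 236, 242, 248, 254]))
top z med 231.7305104258322
cap (array([ 596.9, -197.4]), np.float64(1.19), 181)
grinder (array([ 600.1, -207.2]), np.float64(0.83), 782)
scene z hist (array([172, 209,   5,   0,   0,   0,   0,   0,   0,   0,   2,   6,  36,
        71, 187, 371,   1,   0,   3]), array([140, 146, 152, 158, 164, 170, 176, 182, 188, 194, 200, 206, 212,
       218, 224, 230, 236, 242, 248, 254]))
top z med 230.5691764450543
cap (array([ 594. , -196.8]), np.float64(1.34), 122)
grinder (array([ 598.7, -205.3]), np.float64(1.09), 462)
```

```bash
python3 -m creep '[{"grip":0,"linear":[-3,4.5,5],"rot":[0,0,0]},{"grip":0,"linear":[-2,4,10],"rot":[0,0,0]},{"grip":0,"linear":[0,0,15],"rot":[0,0,0]},{"grip":0,"linear":[0,0,10],"rot":[0,0,0]},{"grip":0,"linear":[0,0,0],"rot":[0,0,0]},{"grip":0,"linear":[0,0,0],"rot":[0,0,0]}]'
cat > fit.py <<'E'
from h import *
from scipy.optimize import least_squares
import sys
tag=sys.argv[1]; zt=float(sys.argv[2])
e=np.array([599.8,-206.3])
for n,view in (("side",np.array([.589,.807])),("scene",np.array([-.717,-.697]))):
    p,d=imaging.capture(n); cv2.imwrite(f"pics/{n}{tag}.png",p[:,:,::-1])
    I=p.astype(int);P=cloud(n,d)
    gray=(I.max(-1)-I.min(-1)<25)&(I.sum(-1)>110)
    X=P[gray&(np.hypot(P[...,0]-e[0],P[...,1]-e[1])<65)];z=X[:,2]
    T=X[(abs(z-zt)<6)&(np.hypot(*(X[:,:2]-e).T)<40)]
    A=np.c_[T[:,:2]-e,np.ones(len(T))];c=np.linalg.lstsq(A,T[:,2],rcond=None)[0]
    k=abs(A@c-T[:,2])<2.5;c=np.linalg.lstsq(A[k],T[k,2],rcond=None)[0];print(n,"top z",c[2].round(1),"slope",c[:2].round(3),k.sum())
    def fit(X,r):
        f=lambda p:np.hypot(X[:,0]-p[0],X[:,1]-p[1])-r
        s=least_squares(f,e,loss="soft_l1",f_scale=1.5); return s.x.round(1),np.median(abs(s.fun)).round(2),len(X)
    near=((X[:,:2]-e)@view<-15)
    print("cap",fit(X[near&(z>zt-15)&(z<zt-3)&(np.hypot(*(X[:,:2]-e).T)>35)],45.5))
    print("grinder",fit(X[near&(z>110)&(z<145)],52))
print(sensors.sense()["eef_pos"].round(1))
crop(f"pics/side{tag}.png",f"pics/s{tag}c.png",330,180,450,320,5)
E
python3 fit.py 10 190
```

```text
time_s: 9.05
eef_pos: [599.7, -207.1, 184.3]
ee_rot: [-0.001, 0.887, 0.462, -0.0]
force: [-0.8, -1.0, -2.7]
grip_width: 0.136
side top z 191.8 slope [-0.008  0.008] 516
cap (array([ 600.7, -206.8]), np.float64(1.09), 171)
grinder (array([ 600.2, -207.3]), np.float64(0.87), 774)
scene top z 191.2 slope [-0.     0.013] 321
cap (array([ 598.4, -206.2]), np.float64(1.05), 111)
grinder (array([ 598.7, -205.4]), np.float64(1.1), 473)
[ 600.2 -207.3  185.7]
```

View pics/s10c.png

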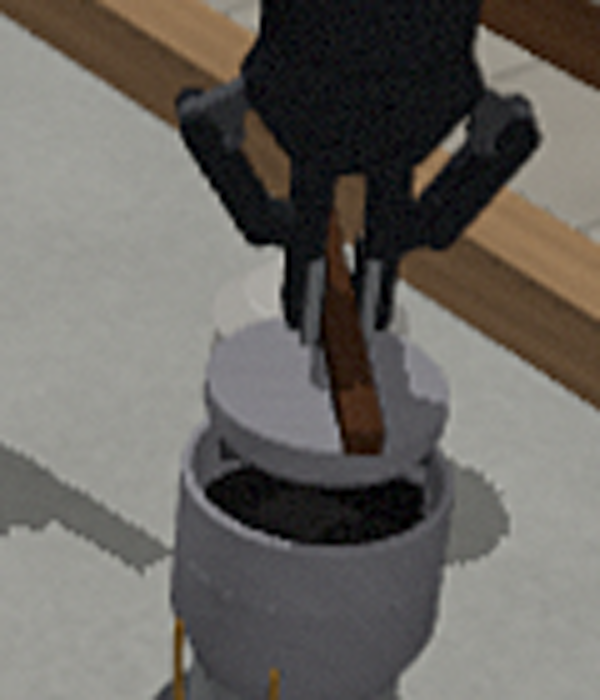

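```bash
python3 -m creep '[{"grip":0,"linear":[0,0,8],"rot":[0,0,0]},{"grip":0,"linear":[0,0,8],"rot":[0,0,0]},{"grip":0,"linear":[0,0,6],"rot":[0,0,0]},{"grip":0,"linear":[0,0,5],"rot":[0,0,0]},{"grip":0,"linear":[0,0,2],"rot":[0,0,0]},{"grip":0,"linear":[0,0,0],"rot":[0,0,0]}]'; python3 fit.py 11 162
```

```text
time_s: 9.65
eef_pos: [599.7, -207.0, 155.2]
ee_rot: [-0.0, 0.887, 0.462, -0.0]
force: [0.6, 0.5, -3.0]
grip_width: 0.143
side top z 162.7 slope [-0.008  0.008] 522
cap (array([ 598.6, -209.2]), np.float64(3.04), 359)
grinder (array([ 600.1, -207.2]), np.float64(0.87), 773)
scene top z 161.8 slope [-0.004  0.002] 311
cap (array([ 600.8, -204.4]), np.float64(2.67), 187)
grinder (array([ 598.9, -205.3]), np.float64(1.1), 474)
[ 600.  -207.2  156.1]
```

View pics/s11c.png

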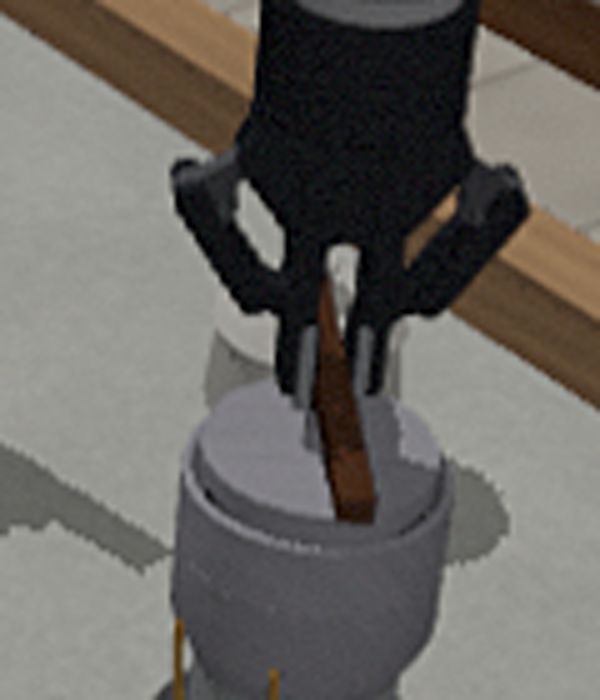

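```bash
for i in 1 2; do :; done; python3 -m creep '[{"grip":0,"linear":[0,0,1],"rot":[0,0,0]},{"grip":0,"linear":[0,0,1],"rot":[0,0,0]},{"grip":0,"linear":[0,0,0],"rot":[0,0,0]}]'; python3 -m creep '[{"grip":0,"linear":[0,0,0.7],"rot":[0,0,0]},{"grip":0,"linear":[0,0,0],"rot":[0,0,0]}]'
```

```text
time_s: 10.0
eef_pos: [599.9, -207.1, 153.8]
ee_rot: [-0.0, 0.887, 0.462, -0.0]
force: [0.3, -0.6, -3.8]
grip_width: 0.141
time_s: 10.17
eef_pos: [599.9, -207.1, 153.1]
ee_rot: [-0.0, 0.887, 0.462, -0.0]
force: [-0.7, -1.3, -3.5]
grip_width: 0.142
```

```bash
python3 -m creep '[{"grip":0,"linear":[0,0,1],"rot":[0,0,0]},{"grip":0,"linear":[0,0,0],"rot":[0,0,0]}]'; python3 -m creep '[{"grip":0,"linear":[0,0,1],"rot":[0,0,0]},{"grip":0,"linear":[0,0,0],"rot":[0,0,0]}]'
```

```text
time_s: 10.33
eef_pos: [600.2, -207.2, 152.8]
ee_rot: [0.001, 0.887, 0.462, 0.0]
force: [0.6, -0.8, -0.2]
grip_width: 0.147
time_s: 10.5
eef_pos: [600.4, -207.4, 152.6]
ee_rot: [0.001, 0.887, 0.462, 0.001]
force: [-1.4, 0.6, 5.2]
grip_width: 0.143
```

```bash
python3 -m creep '[{"grip":0,"linear":[0,0,-1.2],"rot":[0,0,0]},{"grip":30,"linear":[0,0,0],"rot":[0,0,0]},{"grip":40,"linear":[0,0,0],"rot":[0,0,0]},{"grip":40,"linear":[0,0,0],"rot":[0,0,0]},{"grip":40,"linear":[0,0,-8],"rot":[0,0,0]},{"grip":40,"linear":[0,0,-16],"rot":[0,0,0]},{"grip":40,"linear":[0,0,-20],"rot":[0,0,0]},{"grip":40,"linear":[0,0,-20],"rot":[0,0,0]},{"grip":0,"linear":[-15,7,0],"rot":[0,0,0]},{"grip":0,"linear":[-30,14,0],"rot":[0,0,0]},{"grip":0,"linear":[-25,14,0],"rot":[0,0,0]},{"grip":0,"linear":[0,0,0],"rot":[0,0,0]}]'; python3 fit.py 12 159; python3 - <<'E'
from h import *
p,d=imaging.capture("wrist"); cv2.imwrite("pics/w12.png",p[:,:,::-1])
E
```

```text
time_s: 11.5
eef_pos: [587.0, -289.6, 215.8]
ee_rot: [0.0, 0.888, 0.46, -0.001]
force: [0.2, 0.2, -1.0]
grip_width: 0.0
side top z 160.2 slope [-0.001 -0.003] 561
cap (array([ 597.1, -211.4]), np.float64(2.93), 391)
grinder (array([ 600.2, -207.2]), np.float64(0.77), 778)
scene top z 158.7 slope [-0.01   0.001] 341
cap (array([ 601.3, -202.9]), np.float64(3.28), 222)
grinder (array([ 599.2, -205.5]), np.float64(1.07), 468)
[ 588.  -285.7  216. ]
```

View pics/s12c.png

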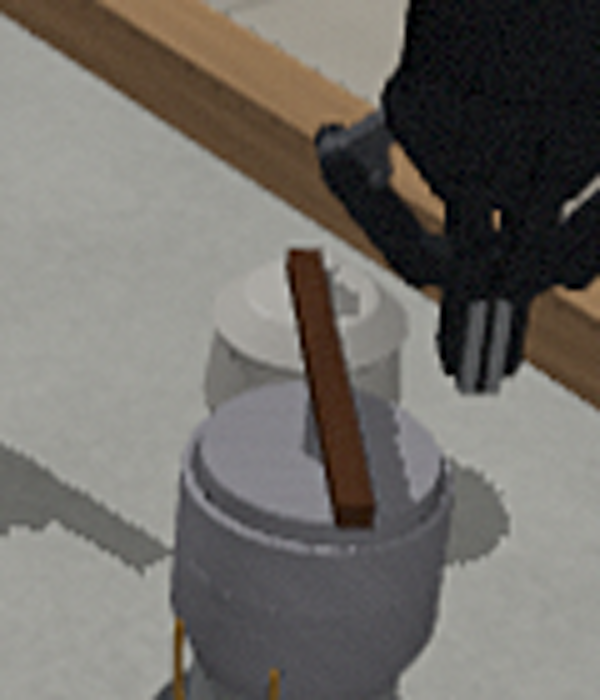

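View pics/w12.png

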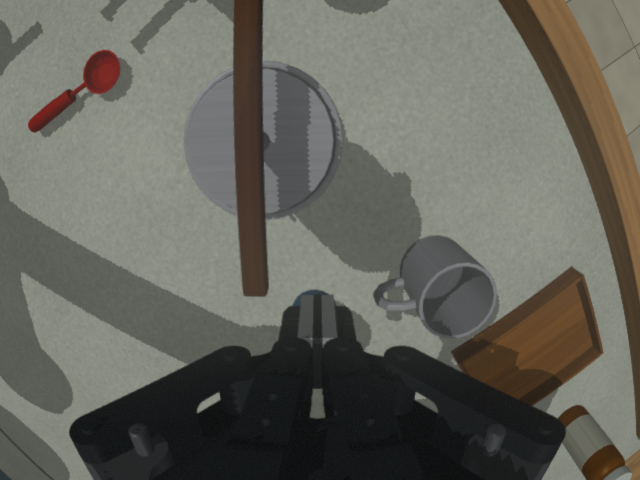

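```bash
python3 - <<'E'
from h import *
s=sensors.sense();print(s["eef_pos"])
print(wback([(243,295),(266,295)],197), wproj([s["eef_pos"],s["eef_pos"]+[0,0,22]]))
e=proj("side",[[600.2-.575*85,-207.2-.818*85,191],[600.2+.575*85,-207.2+.818*85,191],s["eef_pos"]+[0,0,22],s["eef_pos"]]);print((e-[330,180])*5)
E
```

```text
[ 588.32692716 -284.67600911  216.16912151]
[[ 546.7605954  -270.11989007  197.        ]
 [ 557.71204344 -277.5139766   197.        ]] [[318.15334925 290.57382941]
 [318.29233902 311.10956263]]
[[352.06054156 515.57947818]
 [301.06382971 255.95815237]
 [460.92975823 381.9054039 ]
 [453.64880644 433.90075168]]
```

```bash
python3 -m creep '[{"grip":0,"linear":[5,0,15],"rot":[0,0,0]},{"grip":0,"linear":[0,0,20],"rot":[0,0,0]},{"grip":0,"linear":[0,0,16],"rot":[0,0,0]},{"grip":0,"linear":[0,0,7],"rot":[0,0,0]},{"grip":0,"linear":[0,-6,0],"rot":[0,0,0]},{"grip":0,"linear":[0,-5,0],"rot":[0,0,0]},{"grip":0,"linear":[-1,-3,0],"rot":[0,0,0.045]},{"grip":0,"linear":[-1,-3,0],"rot":[0,0,0.045]},{"grip":0,"linear":[-1,-3,0],"rot":[0,0,0.045]},{"grip":0,"linear":[-1,-3,0],"rot":[0,0,0.045]},{"grip":0,"linear":[-1,-3,0],"rot":[0,0,0.045]},{"grip":0,"linear":[-1,-3,0],"rot":[0,0,0.045]}]'; python3 - <<'E'
from h import *
p,d=imaging.capture("wrist"); cv2.imwrite("pics/w13.png",p[:,:,::-1])
p,d=imaging.capture("side"); cv2.imwrite("pics/side13.png",p[:,:,::-1]); crop("pics/side13.png","pics/s13c.png",330,180,450,320,5)
E
```

```text
time_s: 12.65
eef_pos: [565.0, -266.6, 160.2]
ee_rot: [0.001, 0.941, 0.338, 0.001]
force: [0.7, -0.2, -0.1]
grip_width: 0.003
```

View pics/s13c.png

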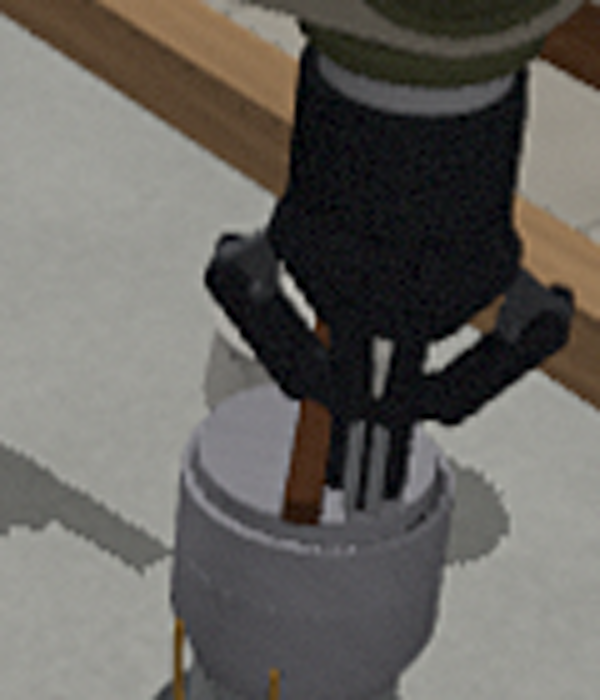

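View pics/w13.png

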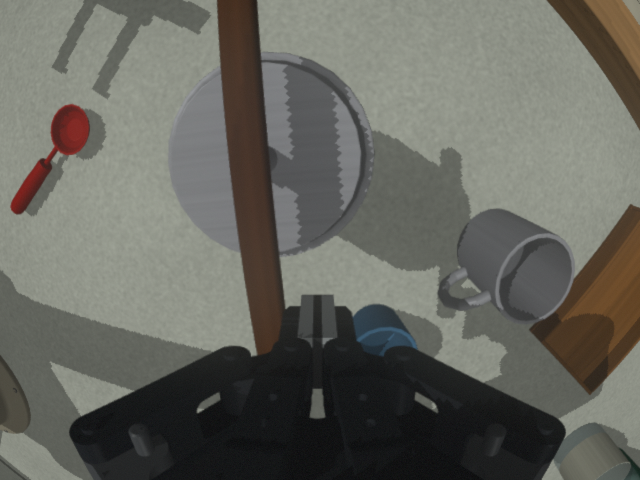

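```bash
python3 -m creep '[{"grip":0,"linear":[-1,-3,0],"rot":[0,0,0.045]},{"grip":0,"linear":[-1,-3,0],"rot":[0,0,0.045]},{"grip":0,"linear":[-1,-3,0],"rot":[0,0,0.045]},{"grip":0,"linear":[-1,-3,0],"rot":[0,0,0.045]},{"grip":0,"linear":[-1,-3,0],"rot":[0,0,0.045]},{"grip":0,"linear":[-0.7,-2,0],"rot":[0,0,0.03]},{"grip":0,"linear":[0,0,0],"rot":[0,0,0]}]'; cat > look.py <<'E'
from h import *
import sys
t=sys.argv[1]
p,d=imaging.capture("wrist"); cv2.imwrite(f"pics/w{t}.png",p[:,:,::-1])
p,d=imaging.capture("side"); cv2.imwrite(f"pics/side{t}.png",p[:,:,::-1]); crop(f"pics/side{t}.png",f"pics/s{t}c.png",330,180,450,320,5)
P=cloud("side",d);I=p.astype(int)
m=(I.max(-1)-I.min(-1)<25)&(I.sum(-1)>110)&(np.hypot(P[...,0]-600,P[...,1]+207)<38)&(P[...,2]>140)&(P[...,2]<172)
print("cap top",np.median(P[m][:,2]),m.sum())
m=(I[...,0]>1.4*I[...,2])&(np.hypot(P[...,0]-600,P[...,1]+207)<88)&(P[...,2]>165)&(P[...,2]<205)
X=P[m][:,:2];u,s,v=np.linalg.svd(X-X.mean(0));print("bar yaw-90",(np.degrees(np.arctan2(v[0,1],v[0,0]))+90)%180-90-90,len(X))
print(sensors.sense()["eef_pos"])
E
python3 look.py 14
```

```text
time_s: 13.33
eef_pos: [550.9, -255.6, 159.5]
ee_rot: [0.001, 0.976, 0.216, 0.001]
force: [-0.6, -0.2, -0.8]
grip_width: -0.001
cap top 159.9543829598071 248
bar yaw-90 -56.12705647549231 118
[ 551.04315848 -255.79125223  159.1195801 ]
```

View pics/s14c.png

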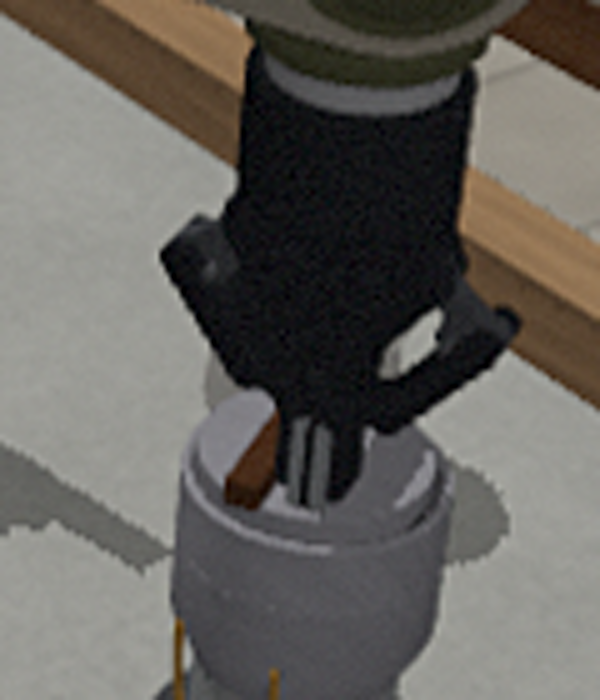

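View pics/w14.png

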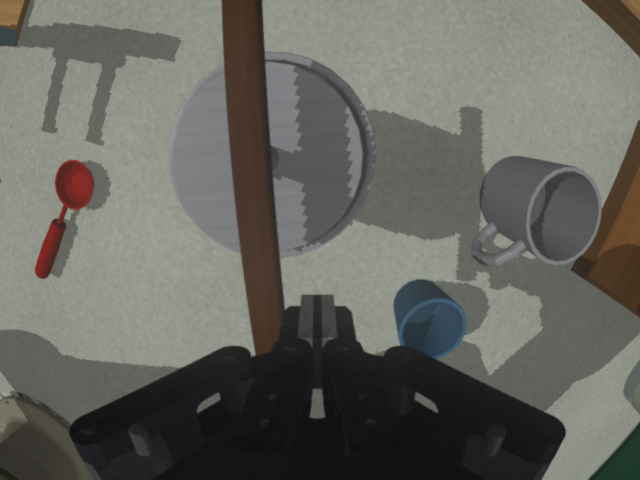

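```bash
python3 - <<'E'
from h import *
B=wback([(244,10),(246,80),(250,150),(255,210),(260,260),(265,320)],197)
v=B[0]-B[-1];print(B.round(0).tolist(),np.degrees(np.arctan2(v[1],v[0]))-90)
E
```

```text
[[650.0, -180.0, 197.0], [627.0, -192.0, 197.0], [604.0, -204.0, 197.0], [585.0, -214.0, 197.0], [568.0, -223.0, 197.0], [545.0, -234.0, 197.0]] -62.63600442776435
```

Handle x yaw is ≈−62.6° with the lugs still up, and the slot is at ≈−75°. I'll nudge in small steps.

```bash
python3 -m creep '[{"grip":0,"linear":[-0.7,-2,0],"rot":[0,0,0.03]},{"grip":0,"linear":[-0.7,-2,0],"rot":[0,0,0.03]},{"grip":0,"linear":[-0.7,-2,0],"rot":[0,0,0.03]},{"grip":0,"linear":[0,0,0],"rot":[0,0,0]},{"grip":0,"linear":[0,0,0],"rot":[0,0,0]}]'; python3 look.py 15
```

```text
time_s: 13.85
eef_pos: [546.7, -251.2, 158.7]
ee_rot: [0.0, 0.985, 0.173, 0.0]
force: [0.7, -0.4, -0.1]
grip_width: 0.0
cap top 151.19054236648756 337
bar yaw-90 -73.05512611557504 203
[ 546.6659772  -251.224411    158.54473161]
```

View pics/w15.png

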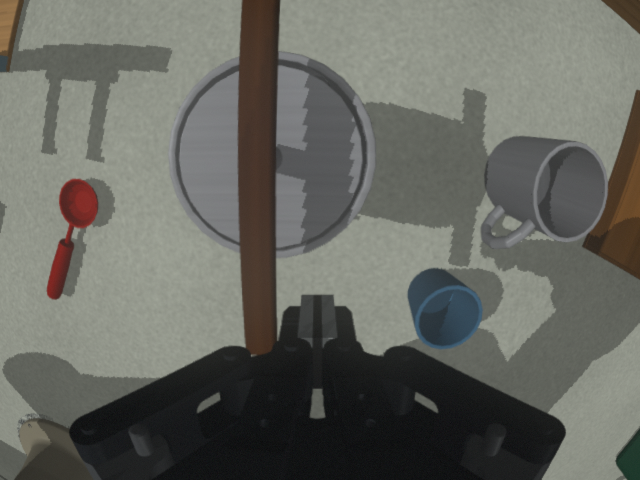

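The cap dropped 160→151 and sits flush in the wrist view. I'll back off, lift and verify before going to the hook.

```bash
python3 -m creep '[{"grip":0,"linear":[0,6,0],"rot":[0,0,0]},{"grip":0,"linear":[0,8,0],"rot":[0,0,0]},{"grip":0,"linear":[0,0,-15],"rot":[0,0,0]},{"grip":50,"linear":[0,0,-30],"rot":[0,0,0]},{"grip":50,"linear":[0,0,-30],"rot":[0,0,0]},{"grip":50,"linear":[0,0,-25],"rot":[0,0,0.1]},{"grip":50,"linear":[0,0,0],"rot":[0,0,0.095]}]' && python3 -m creep '[{"grip":50,"linear":[0,-25,0],"rot":[0,0,0]},{"grip":50,"linear":[0,-38,0],"rot":[0,0,0]},{"grip":50,"linear":[0,-38,0],"rot":[0,0,0]},{"grip":50,"linear":[0,-38,0],"rot":[0,0,0]},{"grip":50,"linear":[0,-38,0],"rot":[0,0,0]},{"grip":50,"linear":[0,-38,0],"rot":[0,0,0]},{"grip":50,"linear":[0,-38,0],"rot":[0,0,0]},{"grip":50,"linear":[0,-38,0],"rot":[0,0,0]},{"grip":50,"linear":[0,-38,0],"rot":[0,0,0]},{"grip":50,"linear":[0,-38,0],"rot":[0,0,0]},{"grip":50,"linear":[0,-38,0],"rot":[0,0,0]},{"grip":50,"linear":[0,-38,0],"rot":[0,0,0]}]' && python3 -m creep '[{"grip":50,"linear":[0,-15,0],"rot":[0,0,0]},{"grip":50,"linear":[0,0,0],"rot":[0,0,0]},{"grip":50,"linear":[0,0,0],"rot":[0,0,0]}]'; python3 fit.py 16 151; python3 look.py 17
```

```text
time_s: 14.53
eef_pos: [552.7, -266.0, 264.1]
ee_rot: [0.003, 0.997, 0.073, 0.003]
force: [1.4, -0.2, 0.3]
grip_width: 0.565
time_s: 15.53
eef_pos: [484.8, 175.1, 258.7]
ee_rot: [0.0, 0.997, 0.075, 0.0]
force: [0.6, 0.3, -0.8]
grip_width: 0.584
time_s: 15.78
eef_pos: [482.9, 188.5, 258.4]
ee_rot: [0.0, 0.997, 0.076, 0.0]
force: [-0.1, 0.5, 0.1]
grip_width: 0.587
side top z 151.2 slope [-0.001 -0.   ] 518
cap (array([ 595.5, -213.2]), np.float64(1.45), 266)
grinder (array([ 600.3, -207.3]), np.float64(0.92), 767)
scene top z 149.6 slope [ 0.005 -0.004] 292
cap (array([ 603.6, -200.2]), np.float64(2.19), 186)
grinder (array([ 599. , -205.4]), np.float64(1.09), 449)
[483.1 187.4 258.3]
cap top 151.3563431696691 522
bar yaw-90 -71.75696294121491 524
[482.9719911  187.3038211  258.41388347]
```

View pics/s16c.png

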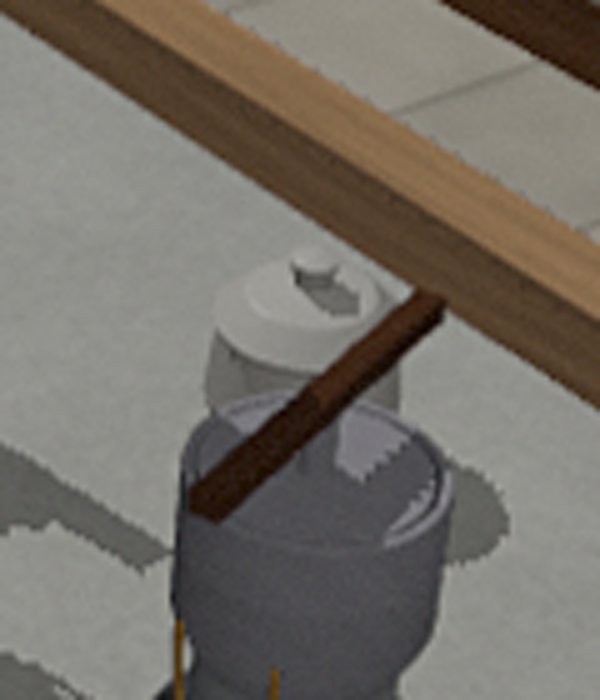

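View pics/w17.png

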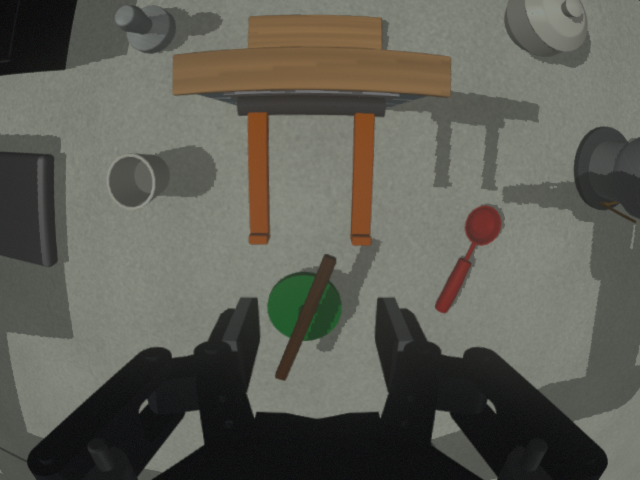

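The handle is home: top ≈150.4 mean, slope <0.5 %. The hook's prong tips are at (259,240) and (361,240), with the hinge rod at row ~108.

```bash
python3 - <<'E'
from h import *
s=sensors.sense();q=s["ee_rot"]
from scipy.spatial.transform import Rotation as Ro
R=Ro.from_quat([q[1],q[2],q[3],q[0]]).as_matrix();print(R.round(3).tolist(),s["joints"].round(2))
B=np.r_[wback([(259,240),(361,240)],210),wback([(258,113),(364,113)],204),wback([(311,107)],204)]
print(B.round(1)); print("in tool",((B-s["eef_pos"])@R).round(1))
E
```

```text
[[0.989, 0.149, 0.0], [0.149, -0.989, -0.0], [0.0, 0.0, -1.0]] [ 0.14  0.26  1.42 -0.    1.45  1.57]
[[488.4 225.4 210. ]
 [497.6 163.4 210. ]
 [564.6 236.1 204. ]
 [573.7 173.9 204. ]
 [572.2 205.4 204. ]]
in tool [[ 11.  -36.8  48.4]
 [ 11.   25.8  48.4]
 [ 88.  -36.1  54.4]
 [ 87.7  26.7  54.4]
 [ 91.   -4.7  54.4]]
```

```bash
python3 -m creep '[{"grip":50,"linear":[0,-5.3,0],"rot":[0,0.1,0]},{"grip":50,"linear":[0,0,0],"rot":[0,0.1,0]},{"grip":50,"linear":[0,0,0],"rot":[0,0.1,0]},{"grip":50,"linear":[0,0,0],"rot":[0,0.1,0]},{"grip":50,"linear":[9,0,18],"rot":[0,0,0]},{"grip":50,"linear":[8,0,18],"rot":[0,0,0]},{"grip":50,"linear":[8,0,18],"rot":[0,0,0]},{"grip":50,"linear":[0,0,0],"rot":[0,0,0]},{"grip":50,"linear":[0,0,0],"rot":[0,0,0]}]';  cat > lookh.py <<'E'
from h import *
import sys
t=sys.argv[1]
print(sensors.sense()["eef_pos"],sensors.sense()["force"])
for n,b in (("side",(200,90,340,250)),):
    p,d=imaging.capture(n); cv2.imwrite(f"pics/{n}{t}.png",p[:,:,::-1]); crop(f"pics/{n}{t}.png",f"pics/{n[0]}{t}c.png",*b,4)
E
python3 lookh.py 18
```

```text
time_s: 16.73
eef_pos: [525.3, 199.5, 217.9]
ee_rot: [-0.015, 0.977, 0.073, 0.197]
force: [-1.2, 0.5, 0.5]
grip_width: 0.586
[525.26002698 199.51446847 217.92528001] [-1.16968136  0.51731758  0.5398986 ]
```

View pics/s18c.png

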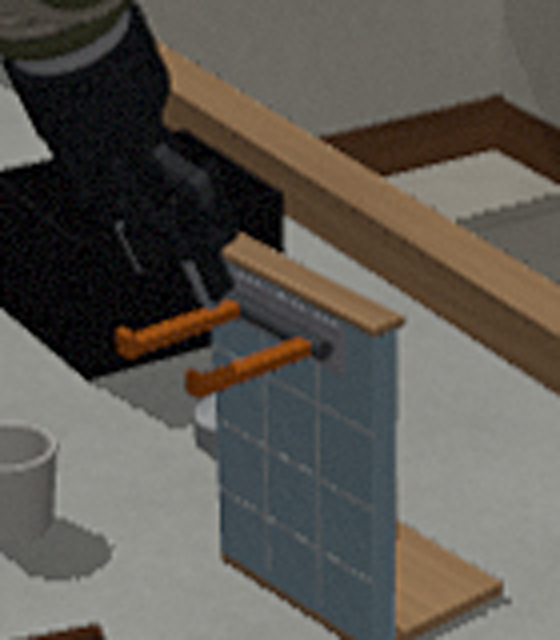

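```bash
python3 - <<'E'
from h import *
u=np.array([-.989,-.149]);w=np.array([.149,-.989])
e=sensors.sense()["eef_pos"]
pts=[];
for off in (20,25,30):
    for s in (-25,25):
        xy=e[:2]+u*off*.389+w*s; pts.append([xy[0],xy[1],e[2]+off*.921])
print((proj("side",pts)-[200,90])*4)
E
```

```text
[[162.19046698 277.90626018]
 [218.02147587 307.59972013]
 [159.0569179  271.41481921]
 [214.96781733 301.03916116]
 [155.90660656 264.88865365]
 [211.89744501 294.44269386]]
```

```bash
python3 -m creep '[{"grip":50,"linear":[-5,0,12],"rot":[0,0,0]},{"grip":50,"linear":[-5,0,12],"rot":[0,0,0]},{"grip":50,"linear":[-3,0,7],"rot":[0,0,0]},{"grip":50,"linear":[-1,0,5],"rot":[0,0,0]},{"grip":50,"linear":[-1,0,5],"rot":[0,0,0]},{"grip":50,"linear":[-1,0,5],"rot":[0,0,0]},{"grip":50,"linear":[-1,0,6],"rot":[0,0,0]}]'; python3 lookh.py 19
```

```text
time_s: 17.37
eef_pos: [530.0, 201.2, 165.4]
ee_rot: [-0.015, 0.977, 0.074, 0.199]
force: [-8.2, -2.4, 8.2]
grip_width: 0.585
[529.96539326 201.16678252 165.39363014] [-8.16221528 -2.40024316  8.22182995]
```

View pics/s19c.png

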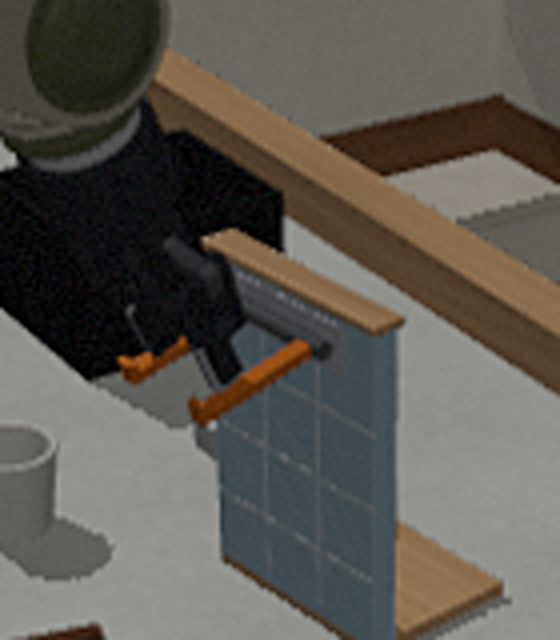

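```bash
python3 -m creep '[{"grip":50,"linear":[-0.5,0,6.5],"rot":[0,0,0]},{"grip":50,"linear":[-0.5,0,7],"rot":[0,0,0]},{"grip":50,"linear":[-0.5,0,7],"rot":[0,0,0]},{"grip":50,"linear":[2.5,0,5.5],"rot":[0,0,0]},{"grip":50,"linear":[3,0,5.5],"rot":[0,0,0]},{"grip":50,"linear":[3,0,5.5],"rot":[0,0,0]}]'; python3 lookh.py 20
```

```text
time_s: 17.92
eef_pos: [548.9, 203.9, 132.3]
ee_rot: [-0.015, 0.978, 0.074, 0.196]
force: [-11.9, -4.3, 5.5]
grip_width: 0.584
[548.89193993 203.92311943 132.25077214] [-11.93729056  -4.26706903   5.45555519]
```

View pics/s20c.png

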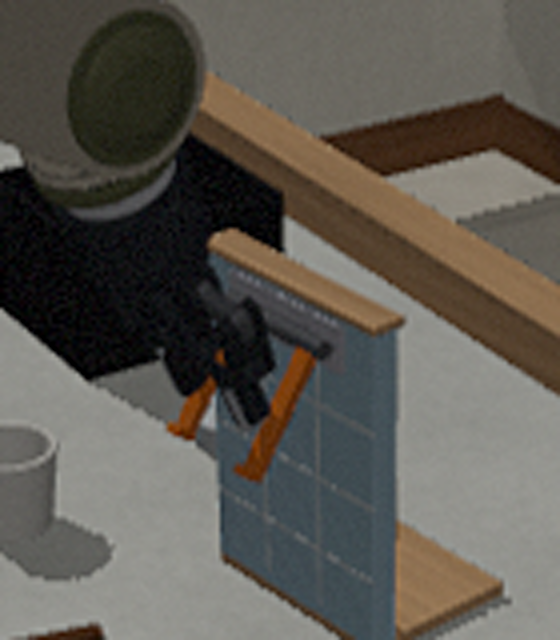

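```bash
python3 -m creep '[{"grip":50,"linear":[3,0,3],"rot":[0,0,0]},{"grip":50,"linear":[3,0,3],"rot":[0,0,0]},{"grip":50,"linear":[3,0,2.5],"rot":[0,0,0]},{"grip":50,"linear":[3,0,2],"rot":[0,0,0]}]'; python3 lookh.py 21
```

```text
time_s: 18.3
eef_pos: [562.1, 205.9, 125.3]
ee_rot: [-0.015, 0.978, 0.074, 0.193]
force: [-14.2, -5.2, -2.2]
grip_width: 0.588
[562.13366359 205.87336285 125.34587397] [-14.24377198  -5.20512668  -2.19624532]
```

View pics/s21c.png

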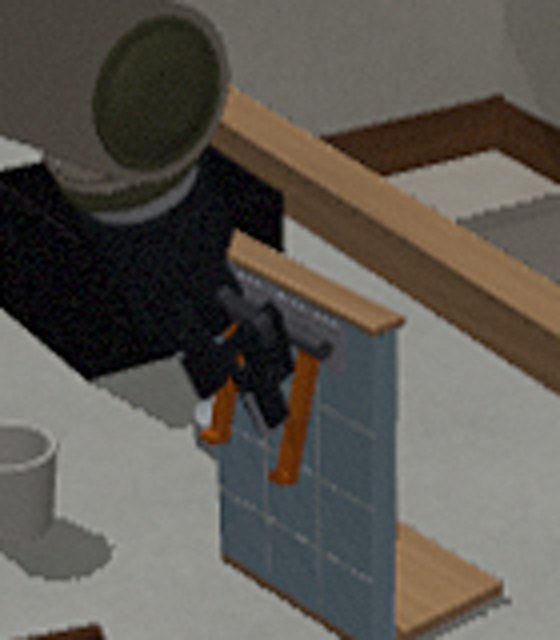

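```bash
python3 -m creep '[{"grip":50,"linear":[2.8,0,1.2],"rot":[0,0,0]},{"grip":50,"linear":[2.8,0,1.2],"rot":[0,0,0]},{"grip":50,"linear":[0,0,0],"rot":[0,0,0]}]'; python3 -m creep '[{"grip":50,"linear":[1.8,0,0.8],"rot":[0,0,0]},{"grip":50,"linear":[0,0,0],"rot":[0,0,0]}]'; python3 lookh.py 22
```

```text
time_s: 18.6
eef_pos: [567.5, 206.7, 124.2]
ee_rot: [-0.014, 0.978, 0.074, 0.192]
force: [-12.9, -4.0, -6.8]
grip_width: 0.585
time_s: 18.77
eef_pos: [569.2, 207.0, 124.0]
ee_rot: [-0.014, 0.979, 0.074, 0.192]
force: [-12.2, -4.4, -7.4]
grip_width: 0.584
[569.20672784 206.97294636 123.99204643] [-12.19928116  -4.35061825  -7.42424297]
```

View pics/s22c.png

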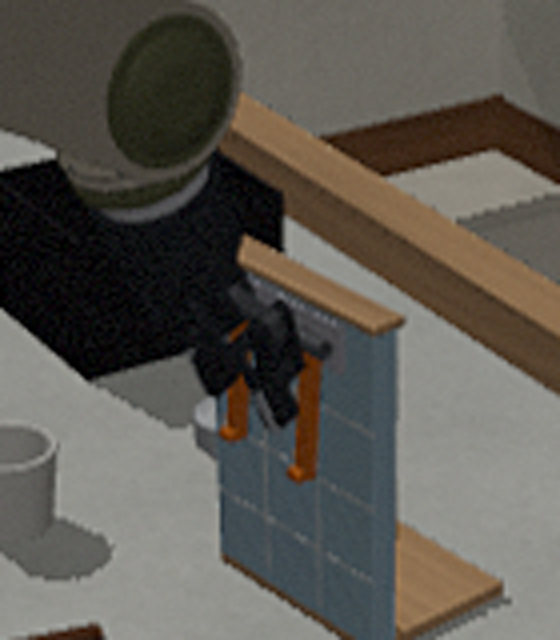

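```bash
for k in 1; do python3 -m creep '[{"grip":50,"linear":[1.4,0,0.6],"rot":[0,0,0]},{"grip":50,"linear":[0,0,0],"rot":[0,0,0]}]'; python3 -m creep '[{"grip":50,"linear":[0.9,0,0.4],"rot":[0,0,0]},{"grip":50,"linear":[0,0,0],"rot":[0,0,0]}]'; python3 -m creep '[{"grip":50,"linear":[0.9,0,0.4],"rot":[0,0,0]},{"grip":50,"linear":[0,0,0],"rot":[0,0,0]}]'; done
```

```text
time_s: 18.98
eef_pos: [570.6, 207.2, 123.9]
ee_rot: [-0.014, 0.979, 0.074, 0.192]
force: [-12.4, -4.4, -8.8]
grip_width: 0.587
time_s: 19.15
eef_pos: [571.3, 207.3, 123.7]
ee_rot: [-0.014, 0.979, 0.074, 0.191]
force: [-13.4, -3.9, -7.8]
grip_width: 0.59
time_s: 19.32
eef_pos: [571.5, 207.4, 123.5]
ee_rot: [-0.014, 0.979, 0.074, 0.19]
force: [-20.4, -6.1, -4.1]
grip_width: 0.583
```

```bash
python3 -m creep '[{"grip":50,"linear":[0.9,0,0.4],"rot":[0,0,0]},{"grip":50,"linear":[0,0,0],"rot":[0,0,0]}]'; python3 lookh.py 23; python3 - <<'E'
from h import *
p,d=imaging.capture("scene"); cv2.imwrite("pics/c23.png",p[:,:,::-1]);crop("pics/c23.png","pics/c23c.png",320,170,480,310,5)
E
```

```text
time_s: 19.48
eef_pos: [571.6, 207.4, 123.4]
ee_rot: [-0.014, 0.979, 0.074, 0.19]
force: [-26.1, -7.5, 0.1]
grip_width: 0.588
[571.64686258 207.38977068 123.39537221] [-26.06163491  -7.53783785   0.1041994 ]
```

View pics/s23c.png

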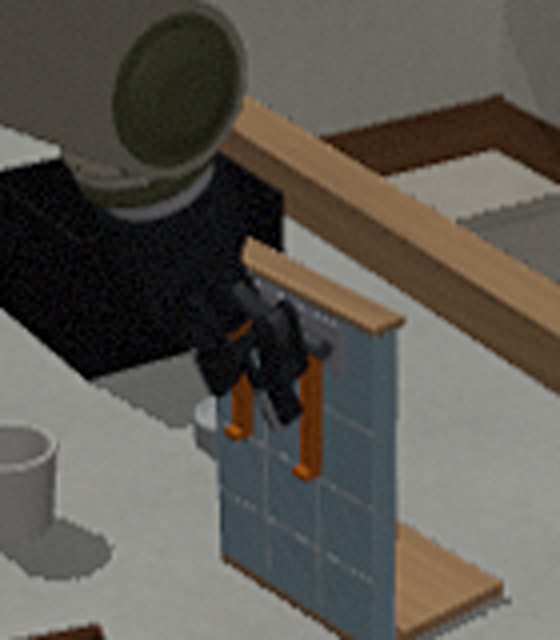

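View pics/c23c.png

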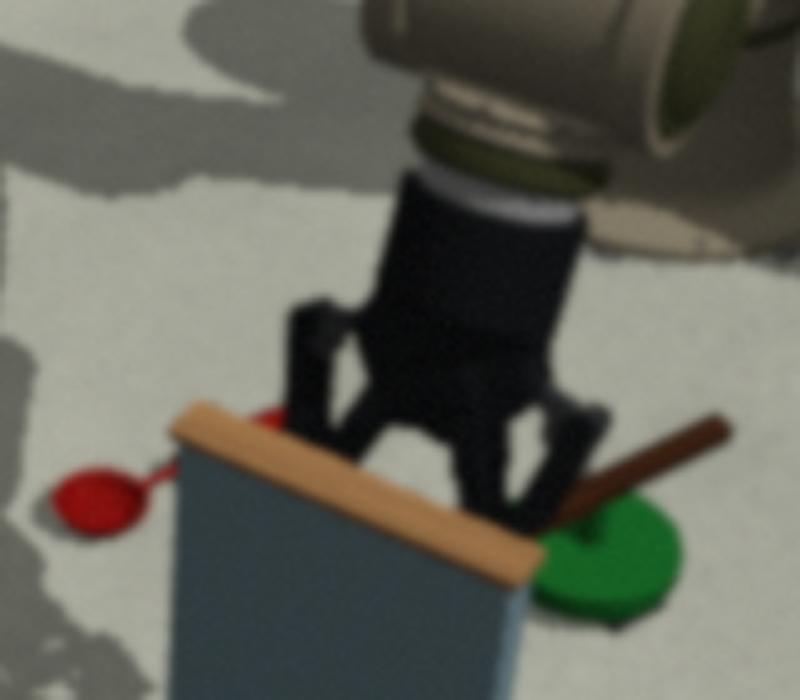

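```bash
python3 -m creep '[{"grip":50,"linear":[-9,0,-4],"rot":[0,0,0]},{"grip":50,"linear":[-18,0,-8],"rot":[0,0,0]},{"grip":50,"linear":[-28,0,-12],"rot":[0,0,0]},{"grip":50,"linear":[-28,0,-12],"rot":[0,0,0]},{"grip":50,"linear":[-14,0,-35],"rot":[0,0,0]},{"grip":50,"linear":[-14,0,-35],"rot":[0,0,0]},{"grip":50,"linear":[-14,0,-35],"rot":[0,0,0]},{"grip":50,"linear":[0,0,0],"rot":[0,0,0]},{"grip":50,"linear":[0,0,0],"rot":[0,0,0]}]'; python3 lookh.py 24; python3 - <<'E'
from h import *
p,d=imaging.capture("side");P=cloud("side",d);I=p.astype(int)
m=np.zeros((480,640),bool);m[150:220,240:300]=1
m&=(I[...,0]>1.8*I[...,2])&(I[...,0]>90)&(P[...,0]>530)
X=P[m];dd=(X[:,:2]-[577,210])@np.array([-.989,-.149])
for z in range(110,205,10):
    k=(X[:,2]>=z)&(X[:,2]<z+10)
    if k.sum(): print(z,k.sum(),np.median(dd[k]).round(1))
p,d=imaging.capture("wrist"); cv2.imwrite("pics/w24.png",p[:,:,::-1])
E
```

```text
time_s: 20.33
eef_pos: [409.9, 183.0, 210.9]
ee_rot: [-0.015, 0.977, 0.074, 0.201]
force: [0.7, -0.3, -0.3]
grip_width: 0.584
[409.93690607 182.98415702 210.94128359] [ 0.67197264 -0.29138953 -0.30857448]
110 4 11.5
120 34 11.4
130 11 7.9
140 11 7.7
150 9 6.5
160 7 5.4
170 8 5.6
180 7 6.8
190 5 7.7
```

View pics/s24c.png

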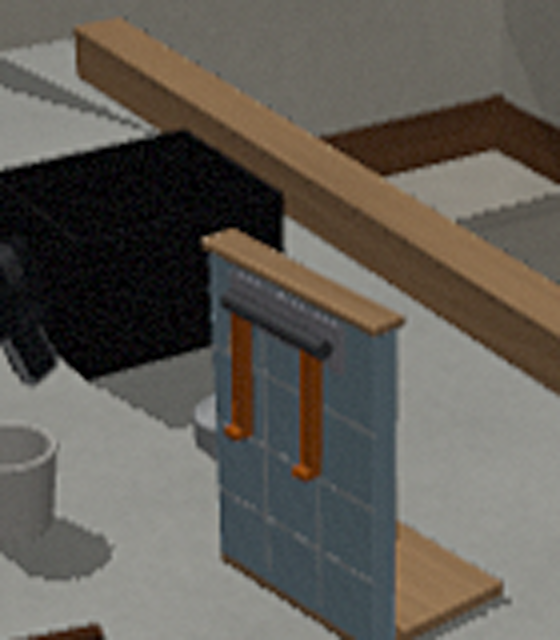

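View pics/w24.png

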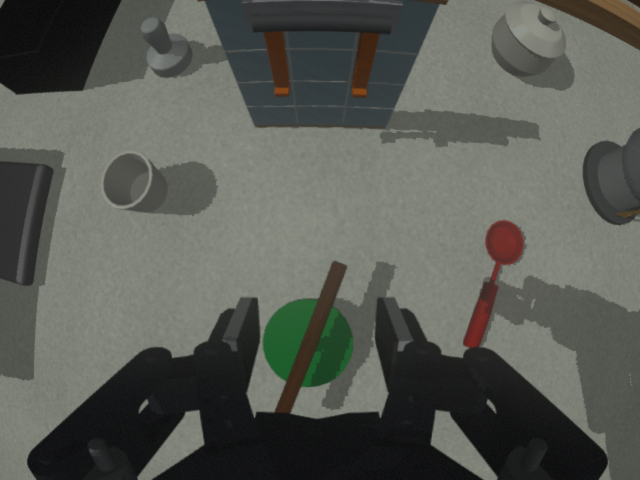

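View pics/side24.png

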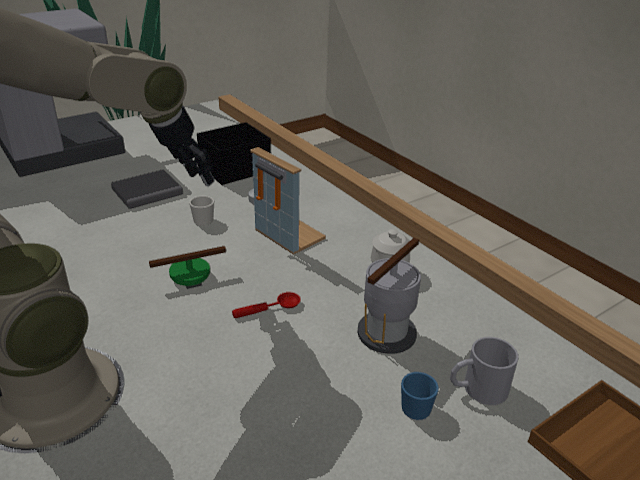

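The hook hangs vertical at side (262,187), its prongs flat to the face within depth noise. The handle is home in the grinder at (393,275). The spoon, cups, jug, pot and green look-alike are in their first-picture positions, and the robot is clear.

```bash
python3 -c "
from rig import ctrl
print(ctrl.finish_job())"
```

```text
the job is handed in; nothing more can be done
None
```

The handle is seated flush in the grinder, the hook is folded flat against the panel, and the job was handed in at about 20.5 s of the 72 s.

**What I did:**
- Lifted the handle 12 mm off the hook, drew it 105 mm straight out, stood its cap in the grinder about 40° off the slot, and let go.
- Pushed one end of the crossbar round with the closed fingers until the cap dropped.
- Folded the hook down with both fingertips until the force rose to about 27 N at its stop, then moved the arm clear.

**Last checks:**
- **Handle:** the cap top reads 151.2 mm (side camera) and 149.6 mm (scene camera) against a 150 mm rim. Its slope is 0.6 % or less. It was about 159.5 mm before the drop.
- **Hook:** the prongs look vertical, and depth readings down them are constant to within 1–2 mm noise.
- **Bystanders:** in the side view the spoon, cups, jug, sugar pot and green look-alike look unmoved. The tamper shows only in the last wrist picture, and I did not compare its position with the start.

**What disagreed:**
- **First grasp missed:** the fingertips sit about 20–25 mm behind the reported tool point, so they closed just above the bar. The handle did not move, and I regrasped 28 mm lower than the raised pose.
- **Camera offset:** the two fixed cameras differ by about 2 mm on the grinder's position, so I aligned the cap to the rim within each view.

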